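# Find the binding crank drive

## Robot

A 6-joint arm with a two-finger parallel gripper is mounted at the origin on the work surface. World frame = base frame: x ahead of the robot, y to its left, z up, the work surface at z = 0. Lengths are in m, angles in rad, forces in N, time in s.
With the tool pointing down it reaches from about 0.375 to 0.975 m from the base axis. Payload 3.8 kg.
Tool frame: the origin (TCP) lies at the very end of the fingers, on their centre line; the grasp point (between the pads) lies 19 mm behind it (hold_point_z is the distance from the TCP to the grasp point, in m); z points along the fingers, y is the line along which they close (so a half turn about z gives the same grasp; the last joint's range is limited). The gripper opens to 85 mm and grips with 20 to 120 N. Pads are 22 mm wide; open, the fingers measure 114 mm over their backs; the gripper's body (76 mm by 85 mm) begins 54 mm behind the grasp point. The pads swing forward as they close: fully open they stand 13 mm farther back than shut.
Start: joints at [-1.267, 0.264, 1.604, -0, 1.274, -0.037], TCP at [0.226, -0.636, 0.193] pointing down, gripper open.
Joint ranges: [-2.63, 2.63], [-0.94, 2.18], [0.31, 2.57], [-1.31, 4.45], [0, 2.66], [-2.55, 2.55]. Speed limits (rad/s): [2.57, 2.57, 3.14, 3.14, 3.14, 3.14].

## Interface

Orientations are given as a unit quaternion [w, x, y, z].
In Python, from workcell import * gives the robot as it stands. The module is installed in compiled form; this text tells all that it offers.
- The arm moves only by the tool step_arm, never from a script. Its argument "moves" is a list of rows, each an object of numbers: "tx", "ty", "tz": the shift along the tool's x, y, z in cm; "turn": the turn about the tool's z in degrees; "grip": the finger opening in cm, from 0 to 8.54. A call has 1 to 10 rows; each row is the pose to reach, as a shift and turn from the pose commanded when the call began, along the tool's axes at that moment; what a row does not reach only later rows make up. A row lasts 1/10 s, in which the tool goes at most 50 mm and 8.59 degrees, less where a joint would pass 70% of its speed; a pose out of reach is approached as far as the arm can. A call with a gripper value outside its range is refused whole. The fingers move at their own pace and stop on an object; "force" is the grip in N (left out, the last holds). Time passes only in rows, so rows that repeat a pose let the fingers close. It gives the time, the measured TCP pose, the force, the opening and the grip force at its end, in the units of the state.
- get_state(): the state, without advancing time (a new reading comes with each control period).
- snapshot(name): name is "side" or "top" or "wrist"; returns the picture (480x640x3 uint8, red, green, blue); there is no depth.
- get_calibration(name): a dict with "vfov" (degrees; the focal length in pixels is half the picture's height over the tangent of half this angle, whatever the lens; pixels are square), "cx", "cy" (the principal point, pixels), "distortion" ([k1, k2, p1, p2, k3] as OpenCV has them; the pictures are not rectified), "camera_from_world" (4x4, takes a point from world to camera coordinates). Camera axes: x right, y down, z forward; pixel columns grow to the right and rows downward; lengths in m; the calibration is good to about 2 mm. A picture is of the moment at which its call begins: read the wrist's pose just before it. get_calibration takes no time and is no camera call; for the wrist camera it gives the pose at the moment of the call.
- job_done(): hands the job in; it is judged then, once.
The state is a dict: "clock": time; "qpos": joint angles; "joint_vel": joint speeds; "joint_efforts": joint torques, N m; "position": TCP position; "eef_rot": TCP orientation; "contact_force": force on the tool from outside, world axes, zero at the start; "ft_torque": the same for the moment, N m; "gripper_width": finger opening in m; "gripper_force": force on a finger pad.
Only numpy, scipy, OpenCV 4.12 (cv2) and the standard library are available. Lean on these libraries where they do the work, as an engineer would, in place of code of your own. Each camera call takes 0.05 s, during which the arm holds its last target. There are 200 camera calls.

## Task

One of the three spare crank drives standing in the rack binds: find it by pushing the wheels round by their finger posts with a light fingertip, never forcing one that resists, and spin the two that run free at least half a turn one way to prove them. Then lift the binding drive out by its housing and set it down gently, upright, in the clear part of the repair tray; leave the free-running ones in their pockets and everything else undisturbed.

Things in the scene. Friction and masses are not known exactly. Their poses are not given: they have to be found in the camera images.
- rack: plywood parts rack fixed to the desk, 100 x 360 x 30 mm high, origin under its centre, long along its own y. Three square pockets, 62 mm wide and 24 mm deep (floor 6 mm above the desk), centred on its long axis at y = -115, 0 and +115 mm; a drive stands in each with 1 mm play all round, and rocks a little if pushed
- drive_a: one of three crank drives that look alike (any may stand in any pocket): a cast aluminium bearing housing 60 x 60 mm and 44 mm high, origin under its centre, z up; its top 20 mm stand out of the pocket and are where to grip it, by two opposite sides. 0.6 to 0.8 kg with its wheel. Which one binds cannot be seen
- wheel_a: steel crank wheel of drive_a, 52 mm across, 10 mm thick, on the upright shaft at the housing's centre; origin at its underside's centre, 47 mm above the housing's underside. Delicate bearing: over 15 N from the robot spoils it, so push it, never grip it. Free-running: turns under 0.5 N at the post and coasts. Binding: will not turn under a light 4 N push; would need over 15 N
- post_a (a point): half-way up the finger post of wheel_a: a plain upright black pin 12 mm in diameter and 18 mm high on the wheel's top face, 18 mm off the shaft along the wheel's own x; this point lies 66 mm above the housing's underside, its foot 57 mm and its top 75 mm
- shaft_a (a joint): angle of wheel_a in rad, growing anticlockwise from above, not limited, counting on over whole turns; starts between -0.8 and 0.8
- drive_b: one of three crank drives that look alike (any may stand in any pocket): a cast aluminium bearing housing 60 x 60 mm and 44 mm high, origin under its centre, z up; its top 20 mm stand out of the pocket and are where to grip it, by two opposite sides. 0.6 to 0.8 kg with its wheel. Which one binds cannot be seen
- wheel_b: steel crank wheel of drive_b, 52 mm across, 10 mm thick, on the upright shaft at the housing's centre; origin at its underside's centre, 47 mm above the housing's underside. Delicate bearing: over 15 N from the robot spoils it, so push it, never grip it. Free-running: turns under 0.5 N at the post and coasts. Binding: will not turn under a light 4 N push; would need over 15 N
- post_b (a point): half-way up the finger post of wheel_b: a plain upright black pin 12 mm in diameter and 18 mm high on the wheel's top face, 18 mm off the shaft along the wheel's own x; this point lies 66 mm above the housing's underside, its foot 57 mm and its top 75 mm
- shaft_b (a joint): angle of wheel_b in rad, growing anticlockwise from above, not limited, counting on over whole turns; starts between -0.8 and 0.8
- drive_c: one of three crank drives that look alike (any may stand in any pocket): a cast aluminium bearing housing 60 x 60 mm and 44 mm high, origin under its centre, z up; its top 20 mm stand out of the pocket and are where to grip it, by two opposite sides. 0.6 to 0.8 kg with its wheel. Which one binds cannot be seen
- wheel_c: steel crank wheel of drive_c, 52 mm across, 10 mm thick, on the upright shaft at the housing's centre; origin at its underside's centre, 47 mm above the housing's underside. Delicate bearing: over 15 N from the robot spoils it, so push it, never grip it. Free-running: turns under 0.5 N at the post and coasts. Binding: will not turn under a light 4 N push; would need over 15 N
- post_c (a point): half-way up the finger post of wheel_c: a plain upright black pin 12 mm in diameter and 18 mm high on the wheel's top face, 18 mm off the shaft along the wheel's own x; this point lies 66 mm above the housing's underside, its foot 57 mm and its top 75 mm
- shaft_c (a joint): angle of wheel_c in rad, growing anticlockwise from above, not limited, counting on over whole turns; starts between -0.8 and 0.8
- repair: the repair tray: shallow grey plastic tray fixed to the desk, 160 x 220 mm outside, 30 mm high, walls and floor 4 mm thick, origin under its centre, long along its own y. The dead potentiometer lies at its +y end; the rest is clear
- deadpot: bystander: dead potentiometer, 28 mm in diameter, 34 mm high with its spindle, standing in the repair tray about 80 mm from the tray's centre towards +y
- driver: bystander: screwdriver 190 mm long lying in front of the rack
- tape: bystander: black tape roll 68 mm in diameter, 19 mm high, in front of the rack
- plug_1: bystander: coaxial plug standing behind the rack, 19 mm in diameter, 38 mm high
- plug_2: bystander: another such plug behind the rack
- bottle: bystander: water bottle 62 mm in diameter, 190 mm high
- keyer: bystander: twin-paddle morse keyer 90 x 75 mm, 38 mm high
- mug: bystander: white mug 80 mm in diameter, 90 mm high
Mind the look-alikes: they are no part of the job. Leave any green or yellow look-alike of the drive_a alone.

How it is judged:
On the way, in this order (a step that is already met when the one before it is completed fails the run):
1. two wheels have been spun about half a turn, the third has not turned, and all three drives are still in their pockets ((((value of joint shaft_b above 2.2 rad or value of joint shaft_b below -2.2 rad) and (value of joint shaft_c above 2.2 rad or value of joint shaft_c below -2.2 rad) and value of joint shaft_a between -1.3 and 1.3 rad) or ((value of joint shaft_a above 2.2 rad or value of joint shaft_a below -2.2 rad) and (value of joint shaft_c above 2.2 rad or value of joint shaft_c below -2.2 rad) and value of joint shaft_b between -1.3 and 1.3 rad) or ((value of joint shaft_a above 2.2 rad or value of joint shaft_a below -2.2 rad) and (value of joint shaft_b above 2.2 rad or value of joint shaft_b below -2.2 rad) and value of joint shaft_c between -1.3 and 1.3 rad)) and distance of each of drive_a, drive_b, drive_c from where it was at the start of the episode below 0.012 m), for 0.1 s.
2. a drive is lifted clear of its pocket (z of any of drive_a, drive_b, drive_c in the frame of rack above 0.035 m), for 0.1 s.
At the end, for the whole second after the job is handed in: The binding drive (wheel unturned, joint within 1.3 rad of zero) stands upright within 6 degrees, flat on the repair tray's floor, released, at rest; the free-running two, wheels turned past 2.2 rad from zero, stand in their own pockets within 8 mm and 6 degrees (((((value of joint shaft_b above 2.2 rad or value of joint shaft_b below -2.2 rad) and (value of joint shaft_c above 2.2 rad or value of joint shaft_c below -2.2 rad) and value of joint shaft_a between -1.3 and 1.3 rad) and (x of drive_a in the frame of repair between -0.06 and 0.06 m and y of drive_a in the frame of repair between -0.085 and 0.085 m and z of drive_a in the frame of repair below 0.009 m and angle between drive_a's own z axis and vertical below 0.1 rad and linear speed of drive_a below 0.02 m/s) and distance of each of drive_b, drive_c from where it was at the start of the episode below 0.008 m and angle between each of drive_b, drive_c's own z axis and vertical below 0.1 rad) or (((value of joint shaft_a above 2.2 rad or value of joint shaft_a below -2.2 rad) and (value of joint shaft_c above 2.2 rad or value of joint shaft_c below -2.2 rad) and value of joint shaft_b between -1.3 and 1.3 rad) and (x of drive_b in the frame of repair between -0.06 and 0.06 m and y of drive_b in the frame of repair between -0.085 and 0.085 m and z of drive_b in the frame of repair below 0.009 m and angle between drive_b's own z axis and vertical below 0.1 rad and linear speed of drive_b below 0.02 m/s) and distance of each of drive_a, drive_c from where it was at the start of the episode below 0.008 m and angle between each of drive_a, drive_c's own z axis and vertical below 0.1 rad) or (((value of joint shaft_a above 2.2 rad or value of joint shaft_a below -2.2 rad) and (value of joint shaft_b above 2.2 rad or value of joint shaft_b below -2.2 rad) and value of joint shaft_c between -1.3 and 1.3 rad) and (x of drive_c in the frame of repair between -0.06 and 0.06 m and y of drive_c in the frame of repair between -0.085 and 0.085 m and z of drive_c in the frame of repair below 0.009 m and angle between drive_c's own z axis and vertical below 0.1 rad and linear speed of drive_c below 0.02 m/s) and distance of each of drive_a, drive_b from where it was at the start of the episode below 0.008 m and angle between each of drive_a, drive_b's own z axis and vertical below 0.1 rad))); the robot touches nothing.
It fails at once if a wheel or its post is pressed or squeezed by the robot with more than 15 N (contact force between any of the fingers, the arm and wheel_a above 15 N or contact force between any of the fingers, the arm and wheel_b above 15 N or contact force between any of the fingers, the arm and wheel_c above 15 N).
It fails at once if a drive is tipped over by more than 35 degrees (angle between any of drive_a, drive_b, drive_c's own z axis and vertical above 0.6 rad).
It fails at once if a drive is banged down in the repair tray (more than 80 N) (contact force between any of drive_a, drive_b, drive_c and repair above 80 N).
It fails at once if a drive is let fall (faster than 0.4 m/s, as after a drop of 8 mm, with no finger on it) ((linear speed of drive_a above 0.4 m/s and contact force between the fingers and drive_a below 0.3 N) or (linear speed of drive_b above 0.4 m/s and contact force between the fingers and drive_b below 0.3 N) or (linear speed of drive_c above 0.4 m/s and contact force between the fingers and drive_c below 0.3 N)).
It fails at once if a bystander is moved by more than 30 mm (distance of any of deadpot, driver, tape, plug_1, plug_2, bottle, keyer, mug from where it was at the start of the episode above 0.03 m).
It also fails if it takes over 67 s, if anything falls off the work surface, if the arm or the gripper's body presses on something with over 40 N, if the wrist force passes 120 N, or if a joint passes its speed limit or range.

## Working session

There is one attempt and no reset: what is moved stays moved. The work goes in short steps, Python scripts to look and compute and a tool call to move; the robot and the scene stay as the last step left them, time stands still between calls to the robot, and variables do not carry over. Pictures are saved under pics/ and viewed, at most 10 in all, crops included, and the job is handed in when it is done.

Besides the shell and the picture viewer there is one more tool, called after ">>>" as name(argument=value, ...), one argument or row to a line, values as JSON. step_arm: Moves the arm, as the interface text tells. Its arguments: {"type":"object","properties":{"moves":{"type":"array"},"force":{"type":"number"}},"required":["moves"]}

```bash
mkdir -p pics
cat > h.py <<'E'
from workcell import *
import numpy as np, cv2
def K(c,h=480):
    f=h/2/np.tan(np.radians(c["vfov"])/2); return np.array([[f,0,c["cx"]],[0,f,c["cy"]],[0,0,1]])
def ray(c,uv):
    p=cv2.undistortPoints(np.array(uv,float).reshape(-1,1,2),K(c),np.array(c["distortion"],float)).reshape(-1,2)
    T=np.array(c["camera_from_world"]);R=T[:3,:3];o=-R.T@T[:3,3]
    return o,(np.c_[p,np.ones(len(p))])@R
def onz(c,uv,z):
    o,d=ray(c,uv); return o+d*((z-o[2])/d[:,2])[:,None]
def proj(c,P):
    T=np.array(c["camera_from_world"]);
    return cv2.projectPoints(np.array(P,float).reshape(-1,1,3),cv2.Rodrigues(T[:3,:3])[0],T[:3,3],K(c),np.array(c["distortion"],float))[0].reshape(-1,2)
def save(n,im): cv2.imwrite(f"pics/{n}.png",im[:,:,::-1])
E
python3 - <<'E'
from h import *
for n in("top","side"):
    im=snapshot(n); save(n,im); np.save(n,im)
    c=get_calibration(n); T=np.array(c["camera_from_world"]); print(n,c["vfov"],c["distortion"],-T[:3,:3].T@T[:3,3])
s=get_state(); print(s["position"],s["eef_rot"],s["contact_force"],s["clock"])
E
```

```text
top 42.50289905989777 [0.06483654 0.         0.         0.         0.        ] [0.40127512 0.02515608 1.35560179]
side 49.11876854062494 [-0.14813928  0.          0.          0.          0.        ] [0.29996555 0.76456724 1.06052235]
[ 0.22538173 -0.63547476  0.19137278] [-1.00864761e-03  9.85516880e-01  1.69574297e-01 -1.42720770e-04] [0.45256175 0.74937319 0.91543333] 0.1
```

View pics/top.png

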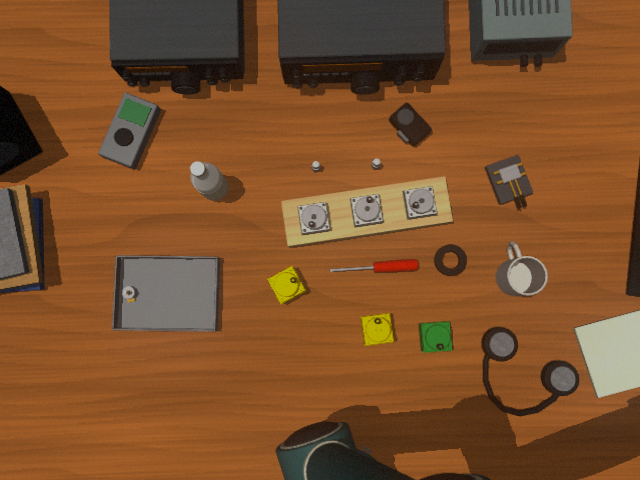

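View pics/side.png

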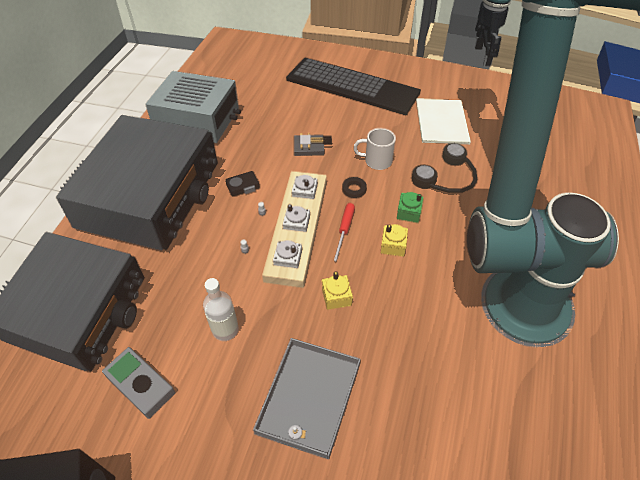

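The top view shows the rack with three drives at about (314,217), (367,210) and (420,202). The tray is at (167,293) with the pot at (129,293). The side view shows the same layout from the tray's side.

Run:
```python
from h import *
im=np.load("top.npy"); c=get_calibration("top")
hsv=cv2.cvtColor(im,cv2.COLOR_RGB2HSV)
# rack: pale plywood
x0,y0,x1,y1=270,165,465,255
m=((hsv[...,2]>150)&(hsv[...,1]<150)).astype(np.uint8); k=np.zeros_like(m); k[y0:y1,x0:x1]=1; m*=k
m=cv2.morphologyEx(m,cv2.MORPH_CLOSE,np.ones((9,9)))
cs=max(cv2.findContours(m,0,2)[0],key=cv2.contourArea); r=cv2.minAreaRect(cv2.convexHull(cs)); b=cv2.boxPoints(r)
print("rack px",b.round(1)); P=onz(c,b,.03); print(P.round(4),"ctr",P.mean(0),[np.linalg.norm(P[i]-P[i-1]).round(4) for i in range(4)])
# tray
g=((hsv[...,1]<60)).astype(np.uint8); k[:]=0;k[245:340,105:230]=1; g*=k
cs=max(cv2.findContours(g,0,2)[0],key=cv2.contourArea); b=cv2.boxPoints(cv2.minAreaRect(cs))
Q=onz(c,b,.03); print("tray",b.round(1),Q.round(4),Q.mean(0),[np.linalg.norm(Q[i]-Q[i-1]).round(4) for i in range(4)])
# in rack: grey drives
d=((hsv[...,1]<60)&(hsv[...,2]>90)).astype(np.uint8); k[:]=0;k[180:240,290:445]=1
n,l,st,ce=cv2.connectedComponentsWithStats(d*k)
for i in range(1,n):
    if st[i,4]>150: print("drive",st[i],ce[i].round(1),onz(c,ce[i:i+1],.05).round(4))
bl=((hsv[...,2]<60)).astype(np.uint8)*k
n,l,st,ce=cv2.connectedComponentsWithStats(bl)
for i in range(1,n):
    if st[i,4]>8: print("blk",st[i],ce[i].round(1),onz(c,ce[i:i+1],.075+.006).round(4))
cr=im[170:255,275:460]; save("rack",cv2.resize(cr,None,fx=4.3,fy=4.3,interpolation=2))
```

```text
rack px [[280.3 200.2]
 [445.5 175.6]
 [452.3 220.8]
 [287.1 245.4]]
[[ 0.6356  0.12    0.03  ]
 [ 0.6803 -0.2398  0.03  ]
 [ 0.581  -0.2501  0.03  ]
 [ 0.5363  0.1071  0.03  ]] ctr [ 0.60829326 -0.0656936   0.03      ] [np.float64(0.1001), np.float64(0.3625), np.float64(0.0998), np.float64(0.3599)]
tray [[112. 256.]
 [218. 256.]
 [218. 330.]
 [112. 330.]] [[0.5225 0.4839 0.03  ]
 [0.517  0.2564 0.03  ]
 [0.3589 0.2572 0.03  ]
 [0.3648 0.4816 0.03  ]] [0.44080054 0.36977258 0.03      ] [np.float64(0.1577), np.float64(0.2275), np.float64(0.158), np.float64(0.2245)]
drive [404 187  33  31 720] [419.9 201.5] [[ 0.6215 -0.1794  0.05  ]]
drive [351 194  32  31 727] [366.2 209.7] [[ 0.6069 -0.0646  0.05  ]]
drive [298 202  32  31 722] [313.6 217.1] [[0.5938 0.048  0.05  ]]
```

View pics/rack.png

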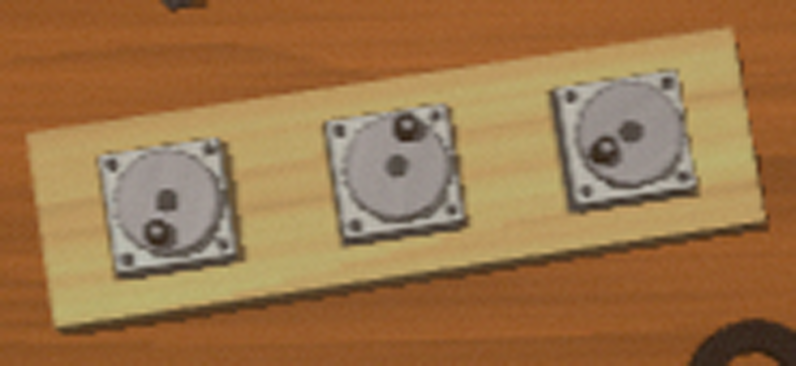

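The posts are visible on all three wheels: left wheel post at (311.7,224.2), middle at (369.9,199.5), right at (415.7,204.9). The measured rack and drive sizes match the given ones. I'll move over the rack for a close look.

>>> step_arm(
  moves=[
    {"tx":0,"ty":0,"tz":-10,"grip":0},
    {"tx":5,"ty":-4,"tz":-10,"grip":0},
    {"tx":50,"ty":-42,"tz":-10,"turn":20,"grip":0},
    {"tx":50,"ty":-42,"tz":-10,"turn":20,"grip":0},
    {"tx":50,"ty":-42,"tz":-10,"turn":20,"grip":0},
    {"tx":50,"ty":-42,"tz":-10,"turn":20,"grip":0},
    {"tx":50,"ty":-42,"tz":-10,"turn":20,"grip":0},
    {"tx":50,"ty":-42,"tz":-10,"turn":20,"grip":0},
    {"tx":50,"ty":-42,"tz":-10,"turn":20,"grip":0},
    {"tx":50,"ty":-42,"tz":-10,"turn":20,"grip":0},
  ],
)

```text
$.moves[0]: bad value
```

```bash
cat >> h.py <<'E'
from scipy.spatial.transform import Rotation as Ro
def st():
    s=get_state(); w,x,y,z=s["eef_rot"]; R=Ro.from_quat([x,y,z,w]).as_matrix()
    return s,np.array(s["position"]),R,np.degrees(np.arctan2(R[1,0],R[0,0]))
E
python3 - <<'E'
from h import *
s,p,R,psi=st(); print(s["clock"],p,psi,R[:,2],s["gripper_width"],s["contact_force"])
c=get_calibration("wrist"); T=np.array(c["camera_from_world"]); print(c["vfov"],c["distortion"],-T[:3,:3].T@T[:3,3],T[2,:3], R.T@(-T[:3,:3].T@T[:3,3]-p))
im=snapshot("wrist"); save("w1",im)
E
```

```text
0.1 [ 0.22538173 -0.63547476  0.19137278] 19.526144089658665 [-6.23388874e-04  1.93967493e-03 -9.99997925e-01] 0.08525656288247356 [0.45256175 0.74937319 0.91543333]
64.3901120245292 [-0.07510918  0.          0.          0.          0.        ] [ 0.28874134 -0.61305168  0.37205768] [-0.24813223 -0.08654285 -0.9648527 ] [ 0.06722134 -0.00032434 -0.18068053]
```

View pics/w1.png

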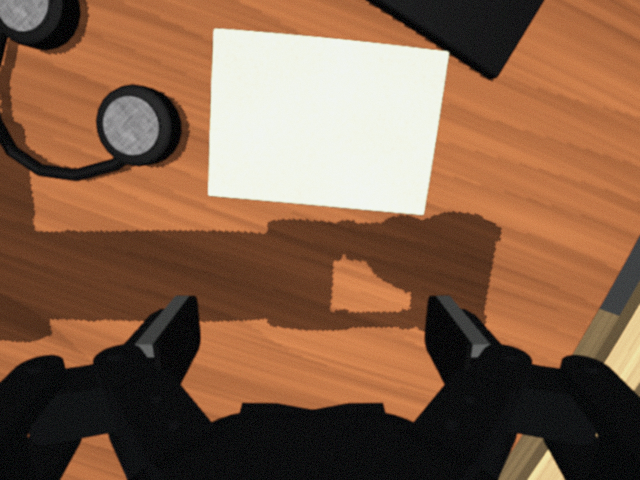

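The arm did not move because the call was refused. This wrist picture shows the paper and the open fingers at the start pose. I'll retry with complete rows.

>>> step_arm(
  moves=[
    {"tx":0,"ty":0,"tz":-5,"turn":0,"grip":0.1},
    {"tx":5,"ty":-4,"tz":-8,"turn":5,"grip":0.1},
    {"tx":9,"ty":-7.5,"tz":-10,"turn":10,"grip":0.1},
    {"tx":50,"ty":-42,"tz":-10,"turn":20,"grip":0.1},
    {"tx":50,"ty":-42,"tz":-10,"turn":20,"grip":0.1},
    {"tx":50,"ty":-42,"tz":-10,"turn":20,"grip":0.1},
    {"tx":50,"ty":-42,"tz":-10,"turn":20,"grip":0.1},
    {"tx":50,"ty":-42,"tz":-10,"turn":20,"grip":0.1},
    {"tx":50,"ty":-42,"tz":-10,"turn":20,"grip":0.1},
    {"tx":50,"ty":-42,"tz":-10,"turn":20,"grip":0.1},
  ],
)

```text
clock: 1.15
position: [0.45, -0.2536, 0.2886]
eef_rot: [0.0, 1.0, -0.004, 0.0]
contact_force: [0.4, -1.0, 0.5]
gripper_width: 0.0012
gripper_force: 0.0
```

>>> step_arm(
  moves=[
    {"tx":10,"ty":-18.5,"tz":4,"turn":0,"grip":0.1},
    {"tx":10,"ty":-18.5,"tz":4,"turn":0,"grip":0.1},
    {"tx":10,"ty":-18.5,"tz":4,"turn":0,"grip":0.1},
    {"tx":10,"ty":-18.5,"tz":4,"turn":0,"grip":0.1},
    {"tx":10,"ty":-18.5,"tz":4,"turn":0,"grip":0.1},
    {"tx":10,"ty":-18.5,"tz":4,"turn":0,"grip":0.1},
    {"tx":10,"ty":-18.5,"tz":4,"turn":0,"grip":0.1},
  ],
)

```text
clock: 1.85
position: [0.5507, -0.072, 0.2486]
eef_rot: [0.0, 1.0, -0.004, -0.0]
contact_force: [-0.6, -0.5, 0.6]
gripper_width: 0.0011
gripper_force: 0.0
```

Run:
```python
from h import *
s,p,R,psi=st(); print(s["clock"],p,psi,s["contact_force"])
c=get_calibration("wrist"); im=snapshot("wrist"); save("w2",im); np.save("w2",im); np.save("w2c",c,allow_pickle=True)
for P in [(.594,.0484),(.608,-.066),(.622,-.18)]: print(proj(c,[P+(.063,)]))
```

```text
1.85 [ 0.55073435 -0.07196582  0.24862535] -0.43914140542098407 [-0.62201232 -0.49463798  0.60494767]
[[185.926962   162.10654821]]
[[305.56593171 145.53422139]]
[[427.21616188 130.116985  ]]
```

View pics/w2.png

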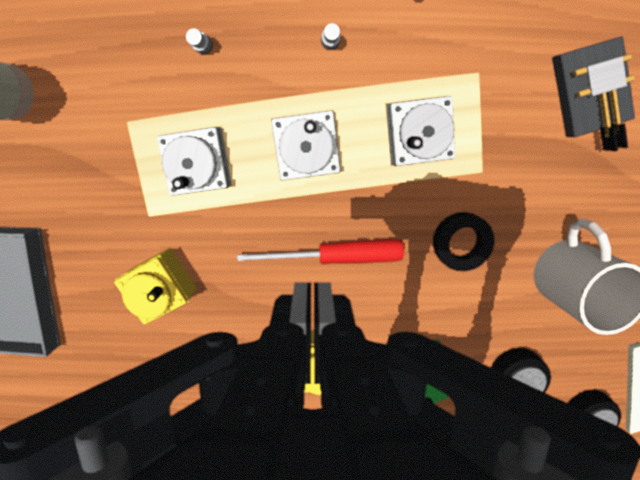

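Wheel hubs appear at (187,163), (305,146) and (428,131), within a pixel or two of the prediction. Posts are near (181,183), (311,127) and (414,142). I'll refine those now.

Run:
```python
from h import *
im=np.load("w2.npy"); c=np.load("w2c.npy",allow_pickle=True).item()
g=cv2.cvtColor(im,cv2.COLOR_RGB2GRAY)
for nm,S in dict(L=(.594,.0484),M=(.608,-.066),R=(.622,-.18)).items():
    S=np.array(S); u=proj(c,[(*S,.063)])[0]
    m=(g<75).astype(np.uint8); k=np.zeros_like(m); cv2.circle(k,tuple(int(round(a)) for a in u),29,1,-1)
    # hub
    n,l,stt,ce=cv2.connectedComponentsWithStats(m*k)
    for i in range(1,n):
        if stt[i,4]>12:
            print(nm,stt[i],ce[i].round(1),onz(c,ce[i:i+1],.072)[0][:2].round(4))
    m2=((g<125)*k).astype(np.uint8); kk=np.zeros_like(m); cv2.circle(kk,tuple(int(round(a)) for a in u),9,1,-1)
    mm=cv2.moments(m2*kk,True); h=np.array([mm['m10']/mm['m00'],mm['m01']/mm['m00']]); print(" hub",h.round(1),onz(c,[h],.063)[0][:2].round(4))
    j=[a for a in ([np.array(ce[i]) for i in range(1,n) if stt[i,4]>12])]
```

```text
L [173 177  17  12 107] [182.1 181.9] [0.5762 0.0507]
 hub [187. 163.] [0.5931 0.0474]
M [305 121  11  12  52] [310.7 126.5] [ 0.6251 -0.071 ]
 hub [305.6 146.4] [ 0.6072 -0.066 ]
R [407 137  15  11  93] [413.1 141.9] [ 0.6113 -0.1648]
 hub [428.1 131. ] [ 0.6212 -0.1808]
```

```bash
cat >> h.py <<'E'
D=dict(L=((.5931,.0474),169.),M=((.6075,-.066),-15.6),R=((.6215,-.1805),121.8))
def mv(P,psi1=None):
    s,p,R,psi=st(); d=R.T@(np.array(P)-p)*100
    t=0 if psi1 is None else (psi-psi1+180)%360-180
    return d.round(2),round(t,1)
def orbit(nm,dir,off,side,phis,z=.071,a0=None):
    """poses: post angle a0+phi; finger face `side`('+y','-y') pushing in dir(+1 ccw); off=centre-to-post distance mm; rows from current pose"""
    S,a=D[nm]; a=a if a0 is None else a0
    for f in phis:
        A=a+dir*f; n=A+90*dir; psi=n-90 if side=='-y' else n+90
        e=np.array([np.cos(np.radians(A)),np.sin(np.radians(A))]); t=np.array([np.cos(np.radians(n)),np.sin(np.radians(n))])
        P=np.array(S)+.018*e-t*off/1000
        print(f,P.round(4),mv((*P,z),psi))
E
python3 - <<'E'
from h import *
orbit('M',1,24,'-y',[0],z=.11); orbit('M',1,24,'-y',[0])
E
```

```text
0 [ 0.6184 -0.094 ] (array([ 6.79,  2.07, 13.9 ]), np.float64(15.1))
0 [ 0.6184 -0.094 ] (array([ 6.79,  2.07, 17.8 ]), np.float64(15.1))
```

>>> step_arm(
  moves=[
    {"tx":3.4,"ty":1.3,"tz":3,"turn":8,"grip":0.1},
    {"tx":6.8,"ty":2.3,"tz":6,"turn":15,"grip":0.1},
    {"tx":6.8,"ty":2.3,"tz":10,"turn":15,"grip":0.1},
    {"tx":6.8,"ty":2.3,"tz":13.5,"turn":15,"grip":0.1},
    {"tx":6.8,"ty":2.3,"tz":16,"turn":15,"grip":0.1},
    {"tx":6.8,"ty":2.3,"tz":17.6,"turn":15,"grip":0.1},
    {"tx":6.8,"ty":2.3,"tz":17.8,"turn":15,"grip":0.1},
    {"tx":6.8,"ty":2.3,"tz":17.8,"turn":15,"grip":0.1},
  ],
)

```text
clock: 2.7
position: [0.6192, -0.096, 0.0716]
eef_rot: [0.0, 0.991, -0.135, 0.0]
contact_force: [0.3, 0.1, 0.9]
gripper_width: 0.0015
gripper_force: 0.0
```

Run:
```python
from h import *
s,p,R,psi=st(); print(p,psi,s["contact_force"])
im=snapshot("wrist"); save("w3",im)
orbit('M',1,24,'-y',[0])
```

```text
[ 0.61924717 -0.09601013  0.07158919] -15.545101530220508 [0.29569347 0.14889199 0.93806951]
0 [ 0.6184 -0.094 ] (array([-0.22, -0.14,  0.15]), np.float64(0.1))
```

View pics/w3.png

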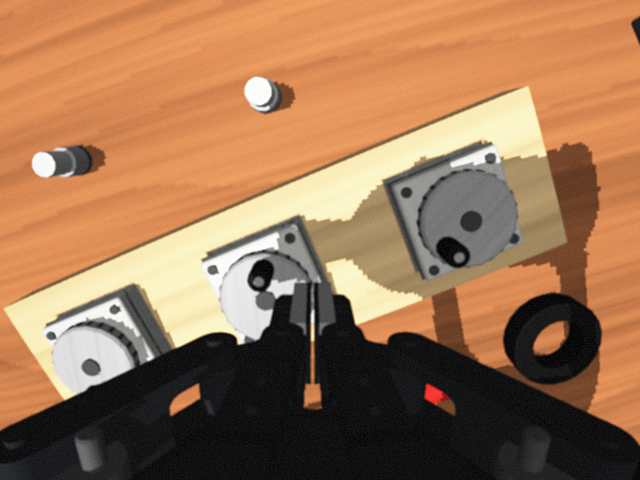

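Run:
```python
from h import *
s,p,R,psi=st(); c=get_calibration("wrist")
print("tcp",proj(c,[p, p+R[:,0]*.011, p-R[:,1]*.01]))
w=onz(c,[(257,285)],.081)[0]; f=onz(c,[(264,266)],.063)[0]; h=onz(c,[(265,300)],.063)[0]
for q in (w,f,h): print(q.round(4),(R.T@(q-p)*1000).round(1))
im=cv2.imread("pics/w3.png")
im2=cv2.resize(im[230:330,220:360],None,fx=5,fy=5,interpolation=2); cv2.imwrite("pics/w3c.png",im2)
```

```text
tcp [[313.33555243 272.07544013]
 [313.37815635 251.20864537]
 [293.48755786 272.05317269]]
[ 0.6239 -0.0685  0.081 ] [ -3.6 -27.4  -8.5]
[ 0.6269 -0.0708  0.063 ] [ -0.2 -26.    9.6]
[ 0.6082 -0.0654  0.063 ] [-19.7 -26.2   9.5]
```

View pics/w3c.png

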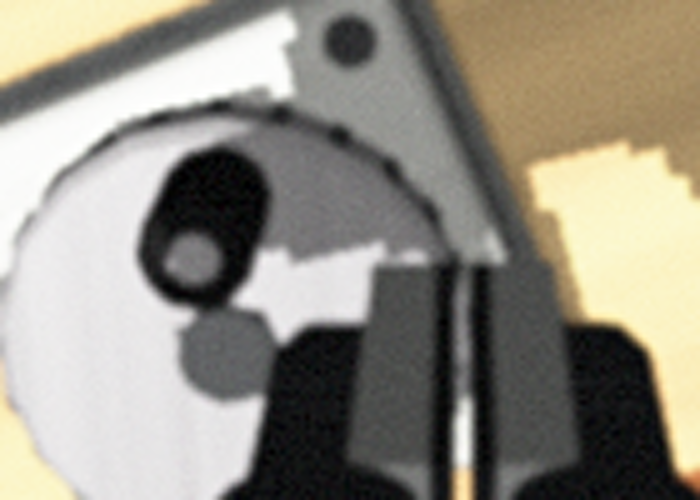

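The closed fingers stand beside the post with a gap of about 10 mm, and the post is near tool (-2,-26.5) mm. I'll creep in and watch the force.

>>> step_arm(
  moves=[
    {"tx":0.4,"ty":-0.2,"tz":0.25,"turn":0,"grip":0.1},
    {"tx":0.4,"ty":-0.4,"tz":0.25,"turn":0,"grip":0.1},
    {"tx":0.4,"ty":-0.5,"tz":0.25,"turn":0,"grip":0.1},
    {"tx":0.4,"ty":-0.6,"tz":0.25,"turn":0,"grip":0.1},
    {"tx":0.4,"ty":-0.7,"tz":0.25,"turn":0,"grip":0.1},
  ],
)

```text
clock: 3.25
position: [0.6248, -0.089, 0.0685]
eef_rot: [0.0, 0.991, -0.134, 0.0]
contact_force: [0.1, -0.7, -0.7]
gripper_width: 0.0013
gripper_force: 0.0
```

>>> step_arm(
  moves=[
    {"tx":0,"ty":-0.1,"tz":0,"turn":0,"grip":0.1},
    {"tx":0,"ty":-0.2,"tz":0,"turn":0,"grip":0.1},
    {"tx":0,"ty":-0.3,"tz":0,"turn":0,"grip":0.1},
    {"tx":0,"ty":-0.35,"tz":0,"turn":0,"grip":0.1},
  ],
)

```text
clock: 3.65
position: [0.6255, -0.0858, 0.0682]
eef_rot: [-0.0, 0.991, -0.135, -0.0]
contact_force: [-0.5, -0.6, 0.6]
gripper_width: 0.001
gripper_force: 0.0
```

>>> step_arm(
  moves=[
    {"tx":0,"ty":-0.05,"tz":0,"turn":0,"grip":0.1},
    {"tx":0,"ty":-0.1,"tz":0,"turn":0,"grip":0.1},
  ],
)

```text
clock: 3.85
position: [0.6258, -0.0849, 0.0682]
eef_rot: [0.0, 0.991, -0.135, -0.0]
contact_force: [-0.8, -0.6, 0.3]
gripper_width: 0.0007
gripper_force: 0.0
```

>>> step_arm(
  moves=[
    {"tx":0,"ty":-0.05,"tz":0,"turn":0,"grip":0.1},
    {"tx":0,"ty":-0.1,"tz":0,"turn":0,"grip":0.1},
  ],
)

```text
clock: 4.05
position: [0.6261, -0.084, 0.0682]
eef_rot: [0.0, 0.991, -0.135, -0.0]
contact_force: [-0.1, -0.5, -0.3]
gripper_width: 0.0014
gripper_force: 0.0
```

```bash
cat >> h.py <<'E'
def post(nm,tag=None,thr=70):
    s,p,R,psi=st(); c=get_calibration("wrist"); im=snapshot("wrist"); g=cv2.cvtColor(im,cv2.COLOR_RGB2GRAY)
    if tag: save(tag,im)
    S=np.array(D[nm][0]); th=np.radians(np.arange(0,360,3)); best=[]
    # darkness of the post's axis samples (foot..top) against wheel angle
    for t in th:
        P=[(S[0]+.018*np.cos(t)+a,S[1]+.018*np.sin(t)+b,z) for z in(.066,.07,.074,.078) for a in(-.003,0,.003) for b in(-.003,0,.003)]
        u=proj(c,P).round().astype(int); ok=(u[:,0]>=0)&(u[:,0]<640)&(u[:,1]>=0)&(u[:,1]<480)
        best.append(g[u[ok,1],u[ok,0]].mean() if ok.all() else 255)
    best=np.array(best); i=np.argsort(best)[:8]
    print(nm,"dark angles",[(int(np.degrees(th[j])),int(best[j])) for j in i])
    q=proj(c,[(*S,.063)])[0]; print("hub px",q.round(0),"tcp px",proj(c,[p])[0].round(0),"p",p.round(4),"psi",round(psi,1))
E
python3 - <<'E'
from h import *
post('M','w4')
E
```

```text
M dark angles [(165, 15), (144, 15), (177, 15), (168, 16), (162, 16), (180, 16), (156, 16), (141, 16)]
hub px [290. 309.] tcp px [313. 272.] p [ 0.6261 -0.084   0.0682] psi -15.5
```

Run:
```python
from h import *
a=cv2.imread("pics/w4.png"); side=snapshot("side"); c=get_calibration("side"); s,p,R,psi=st()
u=proj(c,[p])[0].round().astype(int); print(u, proj(c,[(.6255,-.0705,.072)]))
save("s4full",side); b=side[u[1]-45:u[1]+35,u[0]-50:u[0]+50,::-1]
A=cv2.resize(a[200:360,200:400],(500,400),interpolation=2); B=cv2.resize(b,None,fx=4.0*400/320,fy=5,interpolation=2)
B=cv2.resize(B,(300*5//5*1,240)) if False else cv2.resize(b,(300,240),interpolation=2)
o=np.zeros((400,800,3),np.uint8); o[:,:500]=A; o[:240,500:]=B; cv2.imwrite("pics/c4.png",o)
```

```text
[290 204] [[288.35955189 207.0953676 ]]
```

View pics/c4.png

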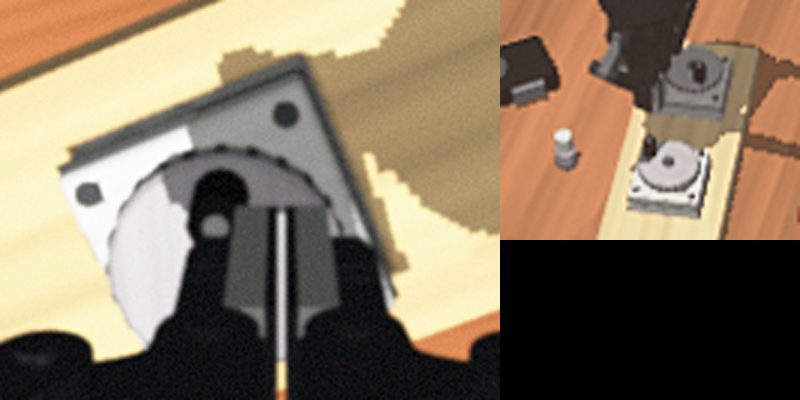

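The side crop suggests the fingertips sit higher than the reported TCP, and the post does not seem moved yet. I'll push on slightly and compare post position numerically.

>>> step_arm(
  moves=[
    {"tx":0,"ty":-0.1,"tz":0,"turn":0,"grip":0.1},
    {"tx":0,"ty":-0.15,"tz":0,"turn":0,"grip":0.1},
  ],
)

```text
clock: 4.35
position: [0.6266, -0.0824, 0.0683]
eef_rot: [-0.0, 0.991, -0.135, 0.0]
contact_force: [-0.1, 0.0, 0.0]
gripper_width: 0.0008
gripper_force: 0.0
```

>>> step_arm(
  moves=[
    {"tx":0,"ty":-0.1,"tz":0,"turn":0,"grip":0.1},
    {"tx":0,"ty":-0.15,"tz":0,"turn":0,"grip":0.1},
  ],
)

```text
clock: 4.55
position: [0.6269, -0.081, 0.0682]
eef_rot: [-0.0, 0.991, -0.135, 0.0]
contact_force: [0.7, 0.5, -0.4]
gripper_width: 0.001
gripper_force: 0.0
```

>>> step_arm(
  moves=[
    {"tx":0,"ty":-0.1,"tz":0,"turn":0,"grip":0.1},
    {"tx":0,"ty":-0.2,"tz":0,"turn":0,"grip":0.1},
  ],
)

```text
clock: 4.75
position: [0.6275, -0.0791, 0.0683]
eef_rot: [-0.0, 0.991, -0.135, 0.0]
contact_force: [-0.9, -0.1, 0.4]
gripper_width: 0.0008
gripper_force: 0.0
```

```bash
cat >> h.py <<'E'
def sidepost(nm,im,lo=.0,zs=(.067,.071,.075,.079)):
    c=get_calibration("side"); g=cv2.cvtColor(im,cv2.COLOR_RGB2GRAY); S=D[nm][0]; r=[]
    th=np.radians(np.arange(0,360,5))
    for t in th:
        u=proj(c,[(S[0]+.018*np.cos(t)+a,S[1]+.018*np.sin(t)+b,z) for z in zs for a in(-.003,0,.003) for b in (-.003,0,.003)])
        r.append(cv2.remap(g,u[:,0].astype(np.float32)[None],u[:,1].astype(np.float32)[None],1).mean())
    r=np.array(r); i=np.argsort(r)[:6]; print(nm,[(int(np.degrees(th[j]))-360*(th[j]>np.pi),int(r[j])) for j in i])
E
python3 - <<'E'
from h import *
old=cv2.imread("pics/side.png")[:,:,::-1].copy()
new=snapshot("side")
for n in "LMR": sidepost(n,old); sidepost(n,new)
s,p,R,psi=st(); print(p)
E
```

```text
L [(np.int64(165), 93), (np.int64(160), 95), (np.int64(170), 96), (np.int64(155), 101), (np.int64(175), 106), (np.int64(150), 114)]
L [(np.int64(165), 93), (np.int64(160), 95), (np.int64(170), 96), (np.int64(155), 101), (np.int64(175), 106), (np.int64(150), 114)]
M [(np.int64(-20), 91), (np.int64(-15), 92), (np.int64(-25), 92), (np.int64(-10), 96), (np.int64(-5), 103), (np.int64(-30), 103)]
M [(np.int64(-25), 65), (np.int64(-20), 67), (np.int64(-30), 70), (np.int64(-15), 71), (np.int64(-10), 77), (np.int64(-35), 79)]
R [(np.int64(130), 73), (np.int64(135), 75), (np.int64(140), 82), (np.int64(125), 83), (np.int64(145), 96), (np.int64(119), 99)]
R [(np.int64(-15), 49), (np.int64(-10), 49), (np.int64(-20), 50), (np.int64(-5), 51), (np.int64(-25), 53), (np.int64(130), 54)]
[ 0.62749469 -0.07893428  0.06821453]
```

No force and no turn at a nominal 8.5 mm separation. The wrist pictures give the opening as 85 mm at a depth of 142 mm, so the fingertips really end about 36–42 mm above the reported TCP. I'll back off, go lower and push again.

>>> step_arm(
  moves=[
    {"tx":0,"ty":1,"tz":0,"turn":0,"grip":0.1},
    {"tx":0,"ty":1.9,"tz":0,"turn":0,"grip":0.1},
    {"tx":0,"ty":1.9,"tz":1,"turn":0,"grip":0.1},
    {"tx":0,"ty":1.9,"tz":2,"turn":0,"grip":0.1},
    {"tx":0,"ty":1.9,"tz":2.6,"turn":0,"grip":0.1},
  ],
)

```text
clock: 5.3
position: [0.6212, -0.0974, 0.0403]
eef_rot: [-0.0, 0.991, -0.135, -0.001]
contact_force: [0.3, 1.1, -0.2]
gripper_width: 0.0013
gripper_force: 0.0
```

>>> step_arm(
  moves=[
    {"tx":0,"ty":0,"tz":0.3,"turn":0,"grip":0.1},
    {"tx":0,"ty":0,"tz":0.6,"turn":0,"grip":0.1},
    {"tx":0,"ty":0,"tz":0.8,"turn":0,"grip":0.1},
  ],
)

```text
clock: 5.6
position: [0.6224, -0.0973, 0.0339]
eef_rot: [-0.0, 0.991, -0.135, -0.0]
contact_force: [0.3, -0.5, -0.1]
gripper_width: 0.0014
gripper_force: 0.0
```

Run:
```python
from h import *
s,p,R,psi=st(); print(p,psi,s["contact_force"])
a=snapshot("wrist"); b=snapshot("side"); c=get_calibration("side"); cw=get_calibration("wrist")
u=proj(c,[(.612,-.08,.07)])[0].round().astype(int)
print("post px wrist",proj(cw,[(.6255,-.0705,z) for z in(.063,.081)]).round(0).tolist(), "fingertip guess",proj(cw,[p-R[:,2]*.038]).round(0))
o=np.zeros((400,800,3),np.uint8); o[:,:400]=cv2.resize(a[180:380,200:400,::-1],(400,400),interpolation=2)
o[:,400:]=cv2.resize(b[u[1]-35:u[1]+35,u[0]-35:u[0]+35,::-1],(400,400),interpolation=2); cv2.imwrite("pics/c5.png",o); print(u)
```

```text
[ 0.62242915 -0.09731713  0.03392336] -15.459771107496335 [ 0.25949446 -0.54252527 -0.05819579]
post px wrist [[252.0, 304.0], [245.0, 324.0]] fingertip guess [[314. 304.]]
[295 206]
```

View pics/c5.png

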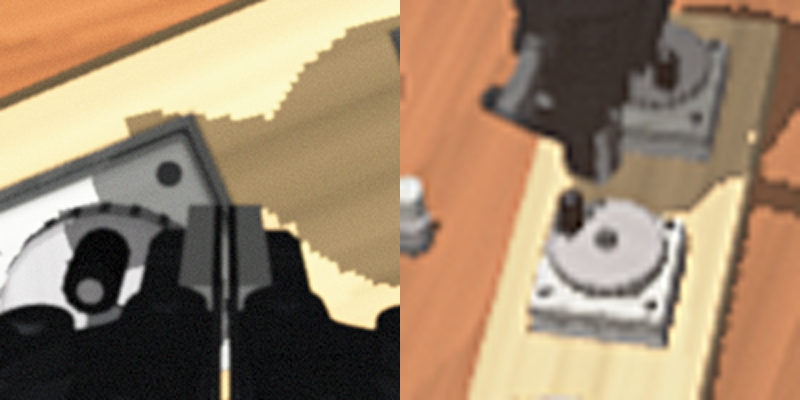

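The side crop shows the fingertip ending at about crop (592,178), just behind the post of the middle drive. I'll convert that to a height.

Run:
```python
from h import *
c=get_calibration("side"); s,p,R,psi=st()
for z in (.034,.05,.06,.07,.08): print(z,((proj(c,[(p[0],p[1],z)])[0]-[260,171])*5.714+[400,0]).round(0))
```

```text
0.034 [591. 222.]
0.05 [589. 198.]
0.06 [589. 183.]
0.07 [588. 168.]
0.08 [587. 153.]
```

>>> step_arm(
  moves=[
    {"tx":0,"ty":0,"tz":-0.4,"turn":0,"grip":0.1},
    {"tx":0,"ty":-0.3,"tz":-0.4,"turn":0,"grip":0.1},
    {"tx":0,"ty":-0.5,"tz":-0.4,"turn":0,"grip":0.1},
    {"tx":0,"ty":-0.6,"tz":-0.4,"turn":0,"grip":0.1},
    {"tx":0,"ty":-0.7,"tz":-0.4,"turn":0,"grip":0.1},
  ],
)

```text
clock: 6.2
position: [0.6243, -0.0905, 0.0383]
eef_rot: [0.0, 0.991, -0.135, 0.0]
contact_force: [0.4, -0.6, -0.9]
gripper_width: 0.0004
gripper_force: 0.0
```

>>> step_arm(
  moves=[
    {"tx":0,"ty":-0.05,"tz":0,"turn":0,"grip":0.1},
    {"tx":0,"ty":-0.1,"tz":0,"turn":0,"grip":0.1},
    {"tx":0,"ty":-0.15,"tz":0,"turn":0,"grip":0.1},
  ],
)

```text
clock: 6.5
position: [0.6246, -0.0893, 0.0382]
eef_rot: [0.0, 0.991, -0.135, -0.0]
contact_force: [-0.1, -0.0, -0.0]
gripper_width: 0.001
gripper_force: 0.0
```

>>> step_arm(
  moves=[
    {"tx":0,"ty":-0.05,"tz":0,"turn":0,"grip":0.1},
    {"tx":0,"ty":-0.1,"tz":0,"turn":0,"grip":0.1},
    {"tx":0,"ty":-0.15,"tz":0,"turn":0,"grip":0.1},
  ],
)

```text
clock: 6.8
position: [0.6251, -0.0878, 0.0382]
eef_rot: [-0.0, 0.991, -0.135, 0.0]
contact_force: [-0.1, -0.2, 0.2]
gripper_width: 0.0008
gripper_force: 0.0
```

>>> step_arm(
  moves=[
    {"tx":0,"ty":-0.05,"tz":0,"turn":0,"grip":0.1},
    {"tx":0,"ty":-0.1,"tz":0,"turn":0,"grip":0.1},
    {"tx":0,"ty":-0.15,"tz":0,"turn":0,"grip":0.1},
  ],
)

```text
clock: 7.1
position: [0.6255, -0.0864, 0.0383]
eef_rot: [0.0, 0.991, -0.135, -0.0]
contact_force: [-0.1, -0.2, -0.4]
gripper_width: 0.0005
gripper_force: 0.0
```

>>> step_arm(
  moves=[
    {"tx":0,"ty":-0.05,"tz":0,"turn":0,"grip":0.1},
    {"tx":0,"ty":-0.1,"tz":0,"turn":0,"grip":0.1},
    {"tx":0,"ty":-0.15,"tz":0,"turn":0,"grip":0.1},
  ],
)

```text
clock: 7.4
position: [0.6258, -0.0849, 0.0382]
eef_rot: [0.0, 0.991, -0.135, -0.0]
contact_force: [0.6, 1.1, 0.2]
gripper_width: 0.0011
gripper_force: 0.0
```

Run:
```python
from h import *
new=snapshot("side"); sidepost('M',new,zs=(.067,.069,.071))
```

```text
M [(np.int64(-25), 51), (np.int64(-20), 53), (np.int64(-30), 56), (np.int64(-15), 58), (np.int64(-10), 64), (np.int64(-35), 65)]
```

>>> step_arm(
  moves=[
    {"tx":0,"ty":-0.05,"tz":0,"turn":0,"grip":0.1},
    {"tx":0,"ty":-0.1,"tz":0,"turn":0,"grip":0.1},
    {"tx":0,"ty":-0.15,"tz":0,"turn":0,"grip":0.1},
  ],
)

```text
clock: 7.75
position: [0.6263, -0.0835, 0.0383]
eef_rot: [-0.0, 0.991, -0.135, 0.0]
contact_force: [-0.1, -0.4, -0.7]
gripper_width: 0.001
gripper_force: 0.0
```

>>> step_arm(
  moves=[
    {"tx":0,"ty":-0.05,"tz":0,"turn":0,"grip":0.1},
    {"tx":0,"ty":-0.1,"tz":0,"turn":0,"grip":0.1},
    {"tx":0,"ty":-0.15,"tz":0,"turn":0,"grip":0.1},
  ],
)

```text
clock: 8.05
position: [0.6267, -0.082, 0.0383]
eef_rot: [-0.0, 0.991, -0.135, 0.0]
contact_force: [-0.3, 0.5, 0.2]
gripper_width: 0.0007
gripper_force: 0.0
```

Run:
```python
from h import *
new=snapshot("side"); sidepost('M',new,zs=(.065,.067,.069)); save("s6",new)
s,p,R,psi=st(); c=get_calibration("wrist"); w=snapshot("wrist"); save("w6",w)
print(p,s["contact_force"])
g=cv2.cvtColor(w,cv2.COLOR_RGB2GRAY); print("hub,post px",proj(c,[(.6075,-.066,.063),(.6255,-.0705,.063),(.6255,-.0705,.081)]).round(0).tolist())
print(np.array2string(g[270:340:5,230:340:5],max_line_width=200))
```

```text
M [(np.int64(-20), 51), (np.int64(-15), 51), (np.int64(-25), 54), (np.int64(-10), 55), (np.int64(-5), 60), (np.int64(-30), 61)]
[ 0.62668125 -0.081941    0.03823647] [ 0.14127347 -0.58590401  0.11233547]
hub,post px [[291.0, 337.0], [289.0, 300.0], [287.0, 319.0]]
[[235 169 101  99  83  90  92  94 130 144 147 153 154 153 154 150 151 142 121 154 154 114]
 [102 104  76 105 110 116 140 139 152 148 156 159 156 153 145 150 150 149 150 151 152 144]
 [ 87 102 133 220 221 148 153 156 153 127  27  77  77  30  70 109 113 149 149 149 155 150]
 [177 235 247 251 250 157 150  41  67  90 114 111 117  81  75  79  19  18  74  76  95 152]
 [250 251 251 250 251  77  78 107 120 116  94  91 122  76  72  76  41  14  76  74  80 153]
 [125 252 250 249 171  84 114 121 123   4  16  18  19  79  79  77  46  21  73  79  72  45]
 [102 248 249 211 102 113 124 124  47  17  14  17  22  81  78  72  45  16  77  81  81  18]
 [209 250 250  87 117 125 120 126   9  20  15  22  34  81  72  66  49  14  79  76  75  15]
 [250 249 227 216 190 234 234 153   4  26  18  23  48  78  70  58  42  16  75  75  74  28]
 [249 250 194 235 228 231 232 209  17  20  16  20  55  79  80  67  88  28  71  81  78  38]
 [247 248 225 234 231 231 232 186  25  16  14  11  69  76  79  64  83  31  74  77  77  55]
 [243 246 228 234 231 229 230 237  14  20  10  19  17  25 105  92  87  39 119  87  17  15]
 [240 200 228 234 232 229 231  12  21  19  22  15  12  20   5  95  86  32 106  13  23  26]
 [ 16 188 224 232 231 229 180  23  12  18  18  20  15  23  12  44  83  38  42  14  15  20]]
```

The post has shifted about 8 px with no force felt, so the middle wheel seems to turn freely. I'll push on further and check.

>>> step_arm(
  moves=[
    {"tx":0,"ty":-0.1,"tz":0,"turn":0,"grip":0.1},
    {"tx":0,"ty":-0.2,"tz":0,"turn":0,"grip":0.1},
    {"tx":0,"ty":-0.3,"tz":0,"turn":0,"grip":0.1},
    {"tx":0,"ty":-0.4,"tz":0,"turn":0,"grip":0.1},
    {"tx":0,"ty":-0.5,"tz":0,"turn":0,"grip":0.1},
  ],
)

```text
clock: 8.65
position: [0.628, -0.0771, 0.0382]
eef_rot: [0.0, 0.991, -0.135, -0.0]
contact_force: [0.1, 0.6, -0.2]
gripper_width: 0.0007
gripper_force: 0.0
```

Run:
```python
from h import *
for i in range(2):
    new=snapshot("side"); sidepost('M',new,zs=(.065,.067,.069,.073,.077))
s,p,R,psi=st(); print(p,s["contact_force"])
```

```text
M [(np.int64(-10), 63), (np.int64(-5), 64), (np.int64(0), 65), (np.int64(-15), 66), (np.int64(25), 66), (np.int64(20), 66)]
M [(np.int64(-5), 64), (np.int64(-10), 64), (np.int64(25), 64), (np.int64(29), 64), (np.int64(0), 65), (np.int64(20), 65)]
[ 0.62802966 -0.07706866  0.03826192] [ 0.3647571  -0.43706443  0.03417388]
```

```bash
cat >> h.py <<'E'
def arc(Sx,Sy,sg=-1,n=10,step=8.5):
    S=np.array([Sx,Sy])/10
    for k in range(1,n+1):
        f=sg*np.radians(step*k); r=np.array([[np.cos(f),-np.sin(f)],[np.sin(f),np.cos(f)]]); print((S-r@S).round(2),round(sg*step*k,1))
E
python3 - <<'E'
from h import *
s,p,R,psi=st(); S=(.6075,-.066,p[2]); print("S tool mm",(R.T@(np.array(S)-p)*1000).round(1)); arc(-22,-16)
E
```

```text
S tool mm [-22.7  -5.2  -0. ]
[ 0.21 -0.34] -8.5
[ 0.37 -0.71] -17.0
[ 0.47 -1.1 ] -25.5
[ 0.52 -1.5 ] -34.0
[ 0.5  -1.91] -42.5
[ 0.43 -2.3 ] -51.0
[ 0.3  -2.68] -59.5
[ 0.11 -3.04] -68.0
[-0.13 -3.37] -76.5
[-0.41 -3.65] -85.0
```

>>> step_arm(
  moves=[
    {"tx":0.05,"ty":0.6,"tz":0,"turn":0,"grip":0.1},
    {"tx":0.05,"ty":1.08,"tz":0,"turn":0,"grip":0.1},
    {"tx":0.05,"ty":1.08,"tz":0,"turn":0,"grip":0.1},
  ],
)

```text
clock: 9.05
position: [0.6253, -0.0887, 0.0382]
eef_rot: [0.0, 0.991, -0.135, -0.0]
contact_force: [0.2, -0.3, 0.2]
gripper_width: 0.0014
gripper_force: 0.0
```

>>> step_arm(
  moves=[
    {"tx":0.21,"ty":-0.34,"tz":0,"turn":-8.5,"grip":0.1},
    {"tx":0.37,"ty":-0.71,"tz":0,"turn":-17,"grip":0.1},
    {"tx":0.47,"ty":-1.1,"tz":0,"turn":-25.5,"grip":0.1},
    {"tx":0.52,"ty":-1.5,"tz":0,"turn":-34,"grip":0.1},
    {"tx":0.5,"ty":-1.91,"tz":0,"turn":-42.5,"grip":0.1},
    {"tx":0.43,"ty":-2.3,"tz":0,"turn":-51,"grip":0.1},
    {"tx":0.3,"ty":-2.68,"tz":0,"turn":-59.5,"grip":0.1},
    {"tx":0.11,"ty":-3.04,"tz":0,"turn":-68,"grip":0.1},
    {"tx":-0.13,"ty":-3.37,"tz":0,"turn":-76.5,"grip":0.1},
    {"tx":-0.41,"ty":-3.65,"tz":0,"turn":-85,"grip":0.1},
  ],
)

```text
clock: 10.05
position: [0.6314, -0.0515, 0.0383]
eef_rot: [-0.0, 0.82, 0.573, 0.0]
contact_force: [-0.3, 0.7, -0.1]
gripper_width: 0.0008
gripper_force: 0.0
```

Run:
```python
from h import *
s,p,R,psi=st(); S=(.6075,-.066,p[2]); print(p,psi,"S tool mm",(R.T@(np.array(S)-p)*1000).round(1))
new=snapshot("side"); sidepost('M',new); save("s7",new)
```

```text
[ 0.63136649 -0.05150218  0.03825102] 69.85900935582274 S tool mm [-21.8 -17.4  -0. ]
M [(np.int64(0), 53), (np.int64(5), 53), (np.int64(65), 54), (np.int64(10), 54), (np.int64(-5), 54), (np.int64(14), 54)]
```

>>> step_arm(
  moves=[
    {"tx":0.21,"ty":-0.34,"tz":0,"turn":-8.5,"grip":0.1},
    {"tx":0.37,"ty":-0.71,"tz":0,"turn":-17,"grip":0.1},
    {"tx":0.47,"ty":-1.1,"tz":0,"turn":-25.5,"grip":0.1},
    {"tx":0.52,"ty":-1.5,"tz":0,"turn":-34,"grip":0.1},
    {"tx":0.5,"ty":-1.91,"tz":0,"turn":-42.5,"grip":0.1},
    {"tx":0.43,"ty":-2.3,"tz":0,"turn":-51,"grip":0.1},
    {"tx":0.3,"ty":-2.68,"tz":0,"turn":-59.5,"grip":0.1},
    {"tx":0.11,"ty":-3.04,"tz":0,"turn":-68,"grip":0.1},
    {"tx":-0.13,"ty":-3.37,"tz":0,"turn":-76.5,"grip":0.1},
    {"tx":-0.41,"ty":-3.65,"tz":0,"turn":-85,"grip":0.1},
  ],
)

```text
clock: 11.1
position: [0.5956, -0.0428, 0.0383]
eef_rot: [0.0, 0.219, 0.976, 0.0]
contact_force: [0.9, 0.3, 0.4]
gripper_width: 0.0009
gripper_force: 0.0
```

>>> step_arm(
  moves=[
    {"tx":0.21,"ty":-0.34,"tz":0,"turn":-8.5,"grip":0.1},
    {"tx":0.37,"ty":-0.71,"tz":0,"turn":-17,"grip":0.1},
    {"tx":0.47,"ty":-1.1,"tz":0,"turn":-25.5,"grip":0.1},
    {"tx":0.52,"ty":-1.5,"tz":0,"turn":-34,"grip":0.1},
    {"tx":0.5,"ty":-1.91,"tz":0,"turn":-42.5,"grip":0.1},
    {"tx":0.43,"ty":-2.3,"tz":0,"turn":-51,"grip":0.1},
    {"tx":0.3,"ty":-2.68,"tz":0,"turn":-59.5,"grip":0.1},
    {"tx":0.5,"ty":-1.8,"tz":-1,"turn":-59.5,"grip":0.1},
    {"tx":0.5,"ty":-1.4,"tz":-4,"turn":-59.5,"grip":0.1},
  ],
)

```text
clock: 12.0
position: [0.5821, -0.052, 0.0757]
eef_rot: [-0.003, -0.289, 0.957, 0.002]
contact_force: [1.1, 0.8, 0.2]
gripper_width: 0.0005
gripper_force: 0.0
```

Run:
```python
from h import *
s,p,R,psi=st(); print(p,psi,s["contact_force"])
new=snapshot("side"); sidepost('M',new); save("s8",new); new=snapshot("side"); sidepost('M',new)
```

```text
[ 0.58213094 -0.052044    0.07573054] -146.36221004116712 [1.12977894 0.83947773 0.23495716]
M [(np.int64(-160), 60), (np.int64(-155), 60), (np.int64(-165), 62), (np.int64(-150), 63), (np.int64(-170), 67), (np.int64(-145), 69)]
M [(np.int64(-160), 54), (np.int64(-155), 55), (np.int64(-165), 56), (np.int64(-150), 57), (np.int64(-170), 60), (np.int64(-145), 62)]
```

The middle wheel has gone about 218° anticlockwise with no force, so it is free. Next is the left drive: clockwise, with the +y face.

```bash
cat >> h.py <<'E'
def pre(nm,dir,side,gap,rad=22,z=.038,A=None):
    S,a=D[nm]; a=a if A is None else A; n=a+90*dir; psi=n-90 if side=='-y' else n+90
    d=lambda q:np.array([np.cos(np.radians(q)),np.sin(np.radians(q))])
    P=np.array(S)+rad/1000*d(a)-gap/1000*d(n); print(P.round(4),mv((*P,z),psi))
E
python3 - <<'E'
from h import *
pre('L',-1,'+y',27); arc(-22,16,1)
E
```

```text
[0.5664 0.0251] (array([-2.37,  7.76,  4.5 ]), np.float64(44.7))
[0.21 0.34] 8.5
[0.37 0.71] 17.0
[0.47 1.1 ] 25.5
[0.52 1.5 ] 34.0
[0.5  1.91] 42.5
[0.43 2.3 ] 51.0
[0.3  2.68] 59.5
[0.11 3.04] 68.0
[-0.13  3.37] 76.5
[-0.41  3.65] 85.0
```

>>> step_arm(
  moves=[
    {"tx":-2.4,"ty":4,"tz":0,"turn":8.5,"grip":0.1},
    {"tx":-2.4,"ty":7.5,"tz":0,"turn":17,"grip":0.1},
    {"tx":-2.4,"ty":7.7,"tz":0,"turn":25.5,"grip":0.1},
    {"tx":-2.4,"ty":7.7,"tz":0,"turn":34,"grip":0.1},
    {"tx":-2.4,"ty":7.7,"tz":0,"turn":42.5,"grip":0.1},
    {"tx":-2.4,"ty":7.7,"tz":0,"turn":44.7,"grip":0.1},
    {"tx":-2.4,"ty":7.7,"tz":0,"turn":44.7,"grip":0.1},
  ],
)

```text
clock: 12.8
position: [0.5622, 0.0247, 0.0785]
eef_rot: [0.0, 0.095, 0.996, 0.0]
contact_force: [0.4, -0.0, -0.3]
gripper_width: 0.0011
gripper_force: 0.0
```

Run:
```python
from h import *
s,p,R,psi=st(); print(p,psi,s["contact_force"])
new=snapshot("side"); sidepost('M',new); sidepost('L',new)
pre('L',-1,'+y',27);
```

```text
[0.56218384 0.02472412 0.0785167 ] 169.14033356802506 [ 0.38733855 -0.00108414 -0.34136952]
M [(np.int64(-105), 51), (np.int64(-110), 51), (np.int64(125), 51), (np.int64(119), 51), (np.int64(-115), 51), (np.int64(-100), 51)]
L [(np.int64(165), 92), (np.int64(160), 94), (np.int64(170), 95), (np.int64(155), 100), (np.int64(175), 104), (np.int64(150), 113)]
[0.5664 0.0251] (array([-0.4 ,  0.13,  4.05]), np.float64(0.2))
```

>>> step_arm(
  moves=[
    {"tx":-0.4,"ty":0.1,"tz":2,"turn":0,"grip":0.1},
    {"tx":-0.4,"ty":0.1,"tz":3.5,"turn":0,"grip":0.1},
    {"tx":-0.4,"ty":0.1,"tz":4,"turn":0,"grip":0.1},
    {"tx":-0.4,"ty":0.4,"tz":4,"turn":0,"grip":0.1},
    {"tx":-0.4,"ty":0.7,"tz":4,"turn":0,"grip":0.1},
    {"tx":-0.4,"ty":0.9,"tz":4,"turn":0,"grip":0.1},
  ],
)

```text
clock: 13.45
position: [0.5684, 0.0326, 0.039]
eef_rot: [0.001, 0.093, 0.996, 0.0]
contact_force: [0.1, -1.3, -0.1]
gripper_width: 0.0015
gripper_force: 0.0
```

>>> step_arm(
  moves=[
    {"tx":0,"ty":0.05,"tz":0,"turn":0,"grip":0.1},
    {"tx":0,"ty":0.1,"tz":0,"turn":0,"grip":0.1},
    {"tx":0,"ty":0.15,"tz":0,"turn":0,"grip":0.1},
  ],
)

```text
clock: 13.75
position: [0.5682, 0.0338, 0.0387]
eef_rot: [0.0, 0.093, 0.996, 0.0]
contact_force: [-0.5, -0.7, -1.7]
gripper_width: 0.0014
gripper_force: 0.0
```

>>> step_arm(
  moves=[
    {"tx":0,"ty":0.05,"tz":0,"turn":0,"grip":0.1},
    {"tx":0,"ty":0.1,"tz":0,"turn":0,"grip":0.1},
    {"tx":0,"ty":0.15,"tz":0,"turn":0,"grip":0.1},
  ],
)

```text
clock: 14.05
position: [0.5681, 0.0352, 0.0382]
eef_rot: [-0.0, 0.093, 0.996, -0.0]
contact_force: [0.3, 0.0, 0.4]
gripper_width: 0.0009
gripper_force: 0.0
```

>>> step_arm(
  moves=[
    {"tx":0,"ty":0.05,"tz":0,"turn":0,"grip":0.1},
    {"tx":0,"ty":0.1,"tz":0,"turn":0,"grip":0.1},
    {"tx":0,"ty":0.15,"tz":0,"turn":0,"grip":0.1},
  ],
)

```text
clock: 14.35
position: [0.5684, 0.0367, 0.0382]
eef_rot: [-0.0, 0.093, 0.996, 0.0]
contact_force: [0.4, 0.7, -0.1]
gripper_width: 0.0013
gripper_force: 0.0
```

Run:
```python
from h import *
s,p,R,psi=st(); print(p,s["contact_force"],"post tool",(R.T@(np.array((.5755,.0509,p[2]))-p)*1000).round(1))
new=snapshot("side"); sidepost('L',new)
```

```text
[0.56844183 0.03673917 0.03821772] [ 0.43365888  0.7190164  -0.08874054] post tool [-4.3 15.2 -0. ]
L [(np.int64(165), 72), (np.int64(170), 72), (np.int64(160), 75), (np.int64(175), 76), (np.int64(155), 81), (np.int64(180), 81)]
```

Near contact now. I'll continue in small steps.

>>> step_arm(
  moves=[
    {"tx":0,"ty":0.05,"tz":0,"turn":0,"grip":0.1},
    {"tx":0,"ty":0.1,"tz":0,"turn":0,"grip":0.1},
  ],
)

```text
clock: 14.6
position: [0.5686, 0.0377, 0.0382]
eef_rot: [-0.0, 0.093, 0.996, 0.0]
contact_force: [-0.5, 0.7, -0.1]
gripper_width: 0.0012
gripper_force: 0.0
```

>>> step_arm(
  moves=[
    {"tx":0,"ty":0.05,"tz":0,"turn":0,"grip":0.1},
    {"tx":0,"ty":0.1,"tz":0,"turn":0,"grip":0.1},
  ],
)

```text
clock: 14.8
position: [0.5688, 0.0387, 0.0382]
eef_rot: [-0.0, 0.093, 0.996, 0.0]
contact_force: [-0.6, 0.5, -0.4]
gripper_width: 0.0013
gripper_force: 0.0
```

>>> step_arm(
  moves=[
    {"tx":0,"ty":0.05,"tz":0,"turn":0,"grip":0.1},
    {"tx":0,"ty":0.1,"tz":0,"turn":0,"grip":0.1},
  ],
)

```text
clock: 15.0
position: [0.569, 0.0397, 0.0383]
eef_rot: [0.0, 0.093, 0.996, 0.0]
contact_force: [-0.4, 0.2, -1.2]
gripper_width: 0.0011
gripper_force: 0.0
```

Run:
```python
from h import *
s,p,R,psi=st(); print(p,s["contact_force"],"post tool",(R.T@(np.array((.5755,.0509,p[2]))-p)*1000).round(1))
new=snapshot("side"); sidepost('L',new)
```

```text
[0.56901277 0.03968478 0.03825127] [-0.3674707   0.20970498 -1.210932  ] post tool [-4.3 12.2  0. ]
L [(np.int64(-150), 66), (np.int64(-95), 66), (np.int64(-100), 66), (np.int64(-155), 67), (np.int64(-145), 67), (np.int64(-105), 67)]
```

>>> step_arm(
  moves=[
    {"tx":0,"ty":0.05,"tz":0,"turn":0,"grip":0.1},
    {"tx":0,"ty":0.1,"tz":0,"turn":0,"grip":0.1},
    {"tx":0,"ty":0.15,"tz":0,"turn":0,"grip":0.1},
  ],
)

```text
clock: 15.35
position: [0.5693, 0.0411, 0.0382]
eef_rot: [-0.0, 0.093, 0.996, -0.0]
contact_force: [-0.2, -0.6, -0.2]
gripper_width: 0.0012
gripper_force: 0.0
```

>>> step_arm(
  moves=[
    {"tx":0,"ty":0.05,"tz":0,"turn":0,"grip":0.1},
    {"tx":0,"ty":0.1,"tz":0,"turn":0,"grip":0.1},
    {"tx":0,"ty":0.15,"tz":0,"turn":0,"grip":0.1},
  ],
)

```text
clock: 15.65
position: [0.5696, 0.0426, 0.0382]
eef_rot: [0.0, 0.093, 0.996, -0.0]
contact_force: [-0.7, -0.9, -0.1]
gripper_width: 0.0011
gripper_force: 0.0
```

Run:
```python
from h import *
s,p,R,psi=st(); print(p,s["contact_force"],"post tool",(R.T@(np.array((.5755,.0509,p[2]))-p)*1000).round(1))
new=snapshot("side"); sidepost('L',new)
c=get_calibration("wrist"); w=snapshot("wrist"); g=cv2.cvtColor(w,cv2.COLOR_RGB2GRAY); save("w9",w)
print(proj(c,[(.5755,.0509,.063),(.5755,.0509,.081),(.5931,.0474,.063)]).round(0).tolist())
print(np.array2string(g[270:350:5,280:410:5],max_line_width=200))
```

```text
[0.56955314 0.04263231 0.03824901] [-0.67634118 -0.86715913 -0.06047453] post tool [-4.3  9.2 -0. ]
L [(np.int64(-105), 55), (np.int64(-150), 55), (np.int64(-145), 56), (np.int64(-115), 56), (np.int64(-110), 56), (np.int64(-140), 56)]
[[331.0, 298.0], [333.0, 317.0], [330.0, 334.0]]
[[ 63  87  99 106 134 138 146 148 153 152 151 155 145 153 147 146 143 137 154 241 189 236 235 234 231 230]
 [107 133 142 143 145 148 152 145 145 116  63 132 134 133 153 147 148 146 152 249 168 230 232 228 231 231]
 [147 150 154 150 148 130  80  34  75  86  72  80  79  41  72 127 147 154 142 251 235 228 232 235 236 237]
 [150 156 151  72  75  75  37  20  76  76  86 117 116 115 113  84  31 135 144 249 247 214 236 236 234 235]
 [146 149 107  78  75  72  41  14  75  74  74  62   6   7  84 115 109  94  77 250 249 163 234 235 234 235]
 [ 82  36  12  71  79  77  49  12  77  75  72  18  23  12   9 110 121 111  82 228 248 214 234 234 231 231]
 [ 20  12  27  77  77  73  42  22  77  74  79   7  15  17  17  51 120 108 111  95 249 243 225 230 230 229]
 [ 21  22  27  77  78  60  45  23  75  71  76  24   8  23  14   8 1
[... 196 characters left out ...]
  15  10  13  14 109 119 120 116 110 209 238 239 238 238]
 [ 17  20  71  73  78  57  85  32  69  69  71  57  10  15  19  17 219 160 197 225 230 202 246 218 237 240]
 [ 25  14   7  24 107  92  84  38 111  87  21  21  19  21  14  46 226 227 227 226 224 214 248 152 239 236]
 [ 22  12  20  24   6  93  86  39  99  15  20  22  16  14  21  17  44 225 227 227 228 190 247 222 243 234]
 [ 24  25  18  18  20  42  86  36  38  22  16  18  24  17  17  13  16 204 225 225 225 206 190  14  17  14]
 [ 15  20  13  17  14  17  91  41  11  23  18  18  15  24   9   8  17  24 181 228 224 228  10  16  10  22]
 [ 14   1  17  12  14  18  86  32  18  16   1   5  18  10  21  17  22  15  18  16  11  21  10  16  18  28]]
```

The left wheel's post moved about 13 px with no force, so it is free too, and the right drive is the binding one. I'll finish the left wheel's half turn.

>>> step_arm(
  moves=[
    {"tx":0,"ty":-0.4,"tz":0,"turn":0,"grip":0.1},
    {"tx":0,"ty":-0.68,"tz":0,"turn":0,"grip":0.1},
    {"tx":0,"ty":-0.68,"tz":0,"turn":0,"grip":0.1},
  ],
)

```text
clock: 16.05
position: [0.5682, 0.0354, 0.0382]
eef_rot: [-0.0, 0.093, 0.996, -0.0]
contact_force: [-0.6, -0.4, -0.6]
gripper_width: 0.001
gripper_force: 0.0
```

>>> step_arm(
  moves=[
    {"tx":0.21,"ty":0.34,"tz":0,"turn":8.5,"grip":0.1},
    {"tx":0.37,"ty":0.71,"tz":0,"turn":17,"grip":0.1},
    {"tx":0.47,"ty":1.1,"tz":0,"turn":25.5,"grip":0.1},
    {"tx":0.52,"ty":1.5,"tz":0,"turn":34,"grip":0.1},
    {"tx":0.5,"ty":1.91,"tz":0,"turn":42.5,"grip":0.1},
    {"tx":0.43,"ty":2.3,"tz":0,"turn":51,"grip":0.1},
    {"tx":0.3,"ty":2.68,"tz":0,"turn":59.5,"grip":0.1},
    {"tx":0.11,"ty":3.04,"tz":0,"turn":68,"grip":0.1},
    {"tx":-0.13,"ty":3.37,"tz":0,"turn":76.5,"grip":0.1},
    {"tx":-0.41,"ty":3.65,"tz":0,"turn":85,"grip":0.1},
  ],
)

```text
clock: 17.05
position: [0.5791, 0.0711, 0.0382]
eef_rot: [-0.0, 0.743, 0.669, -0.0]
contact_force: [0.2, -0.5, -0.1]
gripper_width: 0.0012
gripper_force: 0.0
```

>>> step_arm(
  moves=[
    {"tx":0.21,"ty":0.34,"tz":0,"turn":8.5,"grip":0.1},
    {"tx":0.37,"ty":0.71,"tz":0,"turn":17,"grip":0.1},
    {"tx":0.47,"ty":1.1,"tz":0,"turn":25.5,"grip":0.1},
    {"tx":0.52,"ty":1.5,"tz":0,"turn":34,"grip":0.1},
    {"tx":0.5,"ty":1.91,"tz":0,"turn":42.5,"grip":0.1},
    {"tx":0.43,"ty":2.3,"tz":0,"turn":51,"grip":0.1},
    {"tx":0.3,"ty":2.68,"tz":0,"turn":59.5,"grip":0.1},
    {"tx":0.11,"ty":3.04,"tz":0,"turn":68,"grip":0.1},
    {"tx":-0.13,"ty":3.37,"tz":0,"turn":76.5,"grip":0.1},
    {"tx":-0.41,"ty":3.65,"tz":0,"turn":85,"grip":0.1},
  ],
)

```text
clock: 18.05
position: [0.6152, 0.0632, 0.0382]
eef_rot: [-0.0, 1.0, -0.009, 0.0]
contact_force: [-0.5, 0.4, -0.6]
gripper_width: 0.0009
gripper_force: 0.0
```

>>> step_arm(
  moves=[
    {"tx":0.21,"ty":0.34,"tz":0,"turn":8.5,"grip":0.1},
    {"tx":0.37,"ty":0.71,"tz":0,"turn":17,"grip":0.1},
    {"tx":0.47,"ty":1.1,"tz":0,"turn":25.5,"grip":0.1},
    {"tx":0.52,"ty":1.5,"tz":0,"turn":34,"grip":0.1},
    {"tx":0.5,"ty":1.91,"tz":0,"turn":42.5,"grip":0.1},
    {"tx":0.5,"ty":1.5,"tz":-0.5,"turn":42.5,"grip":0.1},
    {"tx":0.5,"ty":0.8,"tz":-3,"turn":42.5,"grip":0.1},
    {"tx":0.5,"ty":0.8,"tz":-7,"turn":42.5,"grip":0.1},
    {"tx":0.5,"ty":0.8,"tz":-11,"turn":42.5,"grip":0.1},
    {"tx":0.5,"ty":0.8,"tz":-14,"turn":42.5,"grip":0.1},
  ],
)

```text
clock: 19.05
position: [0.6209, 0.0559, 0.1816]
eef_rot: [-0.001, 0.931, -0.366, 0.001]
contact_force: [0.4, 0.7, -0.0]
gripper_width: 0.0011
gripper_force: 0.0
```

Run:
```python
from h import *
s,p,R,psi=st(); print(p,psi,s["clock"],s["contact_force"])
new=snapshot("side")
for n in "LMR": sidepost(n,new)
for n in "LMR": post(n)
```

```text
[0.62090178 0.05588191 0.18162071] -42.93004304246151 19.05 [ 0.37312376  0.73247858 -0.02174603]
L [(np.int64(-45), 77), (np.int64(-40), 77), (np.int64(-35), 79), (np.int64(-50), 82), (np.int64(-55), 86), (np.int64(-30), 86)]
M [(np.int64(-160), 53), (np.int64(-155), 54), (np.int64(-165), 55), (np.int64(-150), 56), (np.int64(-170), 59), (np.int64(-145), 60)]
R [(np.int64(130), 69), (np.int64(135), 70), (np.int64(140), 78), (np.int64(125), 79), (np.int64(145), 93), (np.int64(119), 97)]
L dark angles [(324, 99), (321, 101), (318, 108), (327, 112), (315, 118), (312, 123), (330, 125), (309, 133)]
hub px [347. 240.] tcp px [314. 271.] p [0.6241 0.0561 0.1876] psi -42.9
M dark angles [(213, 36), (216, 40), (210, 42), (222, 43), (219, 43), (207, 46), (225, 48), (204, 51)]
hub px [444. 132.] tcp px [314. 271.] p [0.6241 0.056  0.1855] psi -42.9
R dark angles [(119, 39), (123, 42), (126, 45), (129, 46), (117, 46), (132, 56), (114, 60), (135, 74)]
hub px [548.  11.] tcp px [314. 271.] p [0.6223 0.0559 0.1823] psi -43.0
```

Both free wheels are proved: left from 169° to about -38°, middle from -16° to about 213°. The right post is still at its starting 122°. Now I'll go over the right drive and open.

Run:
```python
from h import *
print(mv((.6215,-.1805,.10),7.1))
```

```text
(array([16.16, 17.23,  7.97]), np.float64(-50.1))
```

>>> step_arm(
  moves=[
    {"tx":3,"ty":3.2,"tz":0,"turn":-8,"grip":8.5},
    {"tx":6,"ty":6.4,"tz":0,"turn":-16,"grip":8.5},
    {"tx":9,"ty":9.6,"tz":0,"turn":-24,"grip":8.5},
    {"tx":12,"ty":12.8,"tz":0,"turn":-32,"grip":8.5},
    {"tx":15,"ty":16,"tz":0,"turn":-40,"grip":8.5},
    {"tx":16.15,"ty":17.2,"tz":2,"turn":-48,"grip":8.5},
    {"tx":16.15,"ty":17.2,"tz":5,"turn":-50,"grip":8.5},
    {"tx":16.15,"ty":17.2,"tz":8,"turn":-50,"grip":8.5},
    {"tx":16.15,"ty":17.2,"tz":8,"turn":-50,"grip":8.5},
    {"tx":16.15,"ty":17.2,"tz":8,"turn":-50,"grip":8.5},
  ],
)

```text
clock: 20.25
position: [0.6183, -0.1799, 0.0961]
eef_rot: [-0.001, 0.998, 0.06, -0.002]
contact_force: [0.6, -0.1, 0.3]
gripper_width: 0.0849
gripper_force: 0.0
```

Run:
```python
from h import *
s,p,R,psi=st(); print(p,psi,s["gripper_width"],s["contact_force"])
print(mv((.6215,-.1805,.01),7.1))
c=get_calibration("wrist"); w=snapshot("wrist"); save("w10",w)
o=np.hstack([w[120:480,120:520,::-1]]); cv2.imwrite("pics/w10c.png",o)
print(proj(c,[(.6215,-.1805,.063)]))
```

```text
[ 0.61825507 -0.17991201  0.09609753] 6.879336547242217 0.08488612636982049 [ 0.59277842 -0.07531124  0.3461961 ]
(array([0.35, 0.12, 8.61]), np.float64(-0.2))
[[314.46726487 247.43962427]]
```

View pics/w10c.png

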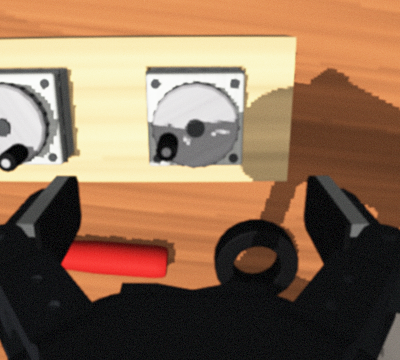

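The drive is centred between the open fingers; the hub is at (315,248), as projected. Descending.

>>> step_arm(
  moves=[
    {"tx":0.15,"ty":0.05,"tz":2,"turn":0,"grip":8.5},
    {"tx":0.3,"ty":0.1,"tz":4,"turn":0,"grip":8.5},
    {"tx":0.3,"ty":0.1,"tz":6,"turn":0,"grip":8.5},
    {"tx":0.3,"ty":0.1,"tz":8,"turn":0,"grip":8.5},
    {"tx":0.3,"ty":0.1,"tz":8.6,"turn":0,"grip":8.5},
    {"tx":0.3,"ty":0.1,"tz":8.6,"turn":0,"grip":8.5},
  ],
)

```text
clock: 20.9
position: [0.6234, -0.1811, 0.0127]
eef_rot: [0.0, 0.998, 0.06, 0.0]
contact_force: [-0.0, 0.4, 0.1]
gripper_width: 0.0849
gripper_force: 0.0
```

Run:
```python
from h import *
s,p,R,psi=st(); print(p,psi,s["contact_force"])
print(mv((.6215,-.1805,-.005),7.1))
```

```text
[ 0.62338942 -0.1810789   0.01271632] 6.862506821273891 [-0.0222513   0.43880847  0.07116666]
(array([-0.18, -0.08,  1.77]), np.float64(-0.2))
```

>>> step_arm(
  moves=[
    {"tx":0,"ty":-0.05,"tz":0.5,"turn":0,"grip":8.5},
    {"tx":0,"ty":-0.05,"tz":1.0,"turn":0,"grip":8.5},
    {"tx":0,"ty":-0.05,"tz":1.4,"turn":0,"grip":8.5},
    {"tx":0,"ty":-0.05,"tz":1.6,"turn":0,"grip":8.5},
  ],
)

```text
clock: 21.3
position: [0.623, -0.1808, -0.0039]
eef_rot: [-0.0, 0.998, 0.06, -0.0]
contact_force: [0.0, 0.1, 0.3]
gripper_width: 0.0851
gripper_force: 0.0
```

>>> step_arm(
  moves=[
    {"tx":0,"ty":0,"tz":0.2,"turn":0,"grip":8.5},
    {"tx":0,"ty":0,"tz":0.4,"turn":0,"grip":8.5},
    {"tx":0,"ty":0,"tz":0.5,"turn":0,"grip":8.5},
  ],
)

```text
clock: 21.6
position: [0.6229, -0.1808, -0.009]
eef_rot: [-0.0, 0.998, 0.06, -0.0]
contact_force: [0.2, 0.1, 0.3]
gripper_width: 0.0849
gripper_force: 0.0
```

>>> step_arm(
  moves=[
    {"tx":0,"ty":0,"tz":0.1,"turn":0,"grip":8.5},
    {"tx":0,"ty":0,"tz":0.2,"turn":0,"grip":8.5},
    {"tx":0,"ty":0,"tz":0.3,"turn":0,"grip":8.5},
  ],
)

```text
clock: 21.9
position: [0.6231, -0.1808, -0.0118]
eef_rot: [0.0, 0.998, 0.06, 0.0]
contact_force: [-1.3, -1.0, 1.3]
gripper_width: 0.0849
gripper_force: 0.0
```

>>> step_arm(
  moves=[
    {"tx":0,"ty":0,"tz":-0.1,"turn":0,"grip":6.6},
    {"tx":0,"ty":0,"tz":-0.1,"turn":0,"grip":6.6},
    {"tx":0,"ty":0,"tz":-0.1,"turn":0,"grip":6.6},
    {"tx":0,"ty":0,"tz":-0.1,"turn":0,"grip":6.6},
  ],
  force=50,
)

```text
clock: 22.3
position: [0.6231, -0.1808, -0.0106]
eef_rot: [0.0, 0.998, 0.06, 0.0]
contact_force: [0.3, -0.2, -0.1]
gripper_width: 0.0657
gripper_force: 0.0
```

>>> step_arm(
  moves=[
    {"tx":0,"ty":0,"tz":0,"turn":0,"grip":5.6},
    {"tx":0,"ty":0,"tz":0,"turn":0,"grip":5.6},
    {"tx":0,"ty":0,"tz":0,"turn":0,"grip":5.6},
    {"tx":0,"ty":0,"tz":0,"turn":0,"grip":5.6},
    {"tx":0,"ty":0,"tz":0,"turn":0,"grip":5.6},
  ],
  force=50,
)

```text
clock: 22.8
position: [0.6234, -0.181, -0.0103]
eef_rot: [0.0, 0.998, 0.06, 0.0]
contact_force: [-0.2, 0.3, 3.9]
gripper_width: 0.0596
gripper_force: 58.0
```

Gripped at 59.6 mm, which matches the housing width. Lifting.

>>> step_arm(
  moves=[
    {"tx":0,"ty":0,"tz":-0.3,"turn":0,"grip":5.4},
    {"tx":0,"ty":0,"tz":-0.8,"turn":0,"grip":5.4},
    {"tx":0,"ty":0,"tz":-1.5,"turn":0,"grip":5.4},
    {"tx":0,"ty":0,"tz":-2.5,"turn":0,"grip":5.4},
    {"tx":0,"ty":0,"tz":-4,"turn":0,"grip":5.4},
    {"tx":0,"ty":0,"tz":-6,"turn":0,"grip":5.4},
    {"tx":0,"ty":0,"tz":-8,"turn":0,"grip":5.4},
    {"tx":0,"ty":0,"tz":-9,"turn":0,"grip":5.4},
    {"tx":0,"ty":0,"tz":-9,"turn":0,"grip":5.4},
  ],
  force=70,
)

```text
clock: 23.7
position: [0.6244, -0.1815, 0.0823]
eef_rot: [0.001, 0.998, 0.06, 0.002]
contact_force: [1.1, -0.1, -6.0]
gripper_width: 0.0584
gripper_force: 77.3
```

Run:
```python
from h import *
s,p,R,psi=st(); print(p,psi,s["contact_force"],s["gripper_width"])
print(mv((.442,.342,p[2]),0))
for n in "LM": sidepost(n,snapshot("side"))
w=snapshot("wrist"); save("w11",w)
# tray edges from top, fitted yaw
im=np.load("top.npy"); c=get_calibration("top"); hsv=cv2.cvtColor(im,cv2.COLOR_RGB2HSV)
g=(hsv[...,1]<60).astype(np.uint8); k=np.zeros_like(g);k[245:340,105:230]=1
cs=max(cv2.findContours(g*k,0,2)[0],key=cv2.contourArea); print(onz(c,cv2.approxPolyDP(cv2.convexHull(cs),4,True).reshape(-1,2),.03).round(4))
```

```text
[ 0.62437727 -0.18150219  0.08231154] 6.829762872149899 [ 1.13605197 -0.05054141 -5.9901774 ] 0.05835634709422385
(array([-11.88, -54.15,  -0.15]), np.float64(6.8))
L [(np.int64(-45), 81), (np.int64(-40), 86), (np.int64(-50), 88), (np.int64(-35), 93), (np.int64(-55), 101), (np.int64(-30), 106)]
M [(np.int64(-160), 67), (np.int64(-155), 69), (np.int64(-165), 70), (np.int64(-150), 74), (np.int64(-170), 79), (np.int64(-145), 84)]
[[0.5149 0.2586 0.03  ]
 [0.3591 0.2657 0.03  ]
 [0.3669 0.4795 0.03  ]
 [0.5223 0.4753 0.03  ]]
```

Held (6 N of weight) with wheels L and M unchanged. Carrying it to the tray.

>>> step_arm(
  moves=[
    {"tx":0,"ty":-1,"tz":-1,"turn":0,"grip":5.4},
    {"tx":-0.5,"ty":-3,"tz":-2,"turn":0,"grip":5.4},
    {"tx":-1.3,"ty":-6,"tz":-3,"turn":0,"grip":5.4},
    {"tx":-2,"ty":-9.5,"tz":-3,"turn":1,"grip":5.4},
    {"tx":-2.9,"ty":-13,"tz":-3,"turn":2,"grip":5.4},
    {"tx":-3.6,"ty":-16.5,"tz":-3,"turn":3,"grip":5.4},
    {"tx":-4.4,"ty":-20,"tz":-3,"turn":4,"grip":5.4},
    {"tx":-5.2,"ty":-23.5,"tz":-3,"turn":5,"grip":5.4},
    {"tx":-5.9,"ty":-27,"tz":-3,"turn":6,"grip":5.4},
    {"tx":-6.7,"ty":-30.5,"tz":-3,"turn":8,"grip":5.4},
  ],
)

```text
clock: 24.85
position: [0.5187, 0.1159, 0.1091]
eef_rot: [-0.0, 1.0, -0.011, -0.001]
contact_force: [1.6, -0.0, -6.2]
gripper_width: 0.0581
gripper_force: 77.3
```

Run:
```python
from h import *
s,p,R,psi=st(); print(p,psi,s["contact_force"],s["gripper_width"]); print(mv((.442,.342,.10),-1))
```

```text
[0.5187387  0.11585267 0.10907918] -1.2286960246526972 [ 1.57692881 -0.03088074 -6.21986611] 0.05813072344315864
(array([ -8.16, -22.44,   0.92]), np.float64(-0.2))
```

>>> step_arm(
  moves=[
    {"tx":-1.2,"ty":-3.5,"tz":0,"turn":0,"grip":5.4},
    {"tx":-2.4,"ty":-7,"tz":0,"turn":0,"grip":5.4},
    {"tx":-3.7,"ty":-10.5,"tz":0,"turn":0,"grip":5.4},
    {"tx":-5,"ty":-14,"tz":0,"turn":0,"grip":5.4},
    {"tx":-6.2,"ty":-17,"tz":0,"turn":0,"grip":5.4},
    {"tx":-7.2,"ty":-19.5,"tz":0,"turn":0,"grip":5.4},
    {"tx":-7.8,"ty":-21,"tz":0,"turn":0,"grip":5.4},
    {"tx":-8,"ty":-21.5,"tz":0,"turn":0,"grip":5.4},
    {"tx":-8,"ty":-21.5,"tz":0,"turn":0,"grip":5.4},
  ],
)

```text
clock: 25.75
position: [0.4443, 0.3307, 0.109]
eef_rot: [0.0, 1.0, -0.01, -0.0]
contact_force: [0.3, -1.3, -6.0]
gripper_width: 0.0587
gripper_force: 77.4
```

Run:
```python
from h import *
s,p,R,psi=st(); print(p,psi,s["contact_force"],s["gripper_width"]); print(mv((.442,.342,.002),-1))
```

```text
[0.44426979 0.33069485 0.10904863] -1.0992688821419703 [ 0.32937439 -1.30439953 -6.04637616] 0.05871120417502631
(array([-0.24, -1.14, 10.7 ]), np.float64(-0.1))
```

>>> step_arm(
  moves=[
    {"tx":-0.1,"ty":-0.8,"tz":1,"turn":0,"grip":5.4},
    {"tx":-0.1,"ty":-0.8,"tz":3,"turn":0,"grip":5.4},
    {"tx":-0.1,"ty":-0.8,"tz":5,"turn":0,"grip":5.4},
    {"tx":-0.1,"ty":-0.8,"tz":7,"turn":0,"grip":5.4},
    {"tx":-0.1,"ty":-0.8,"tz":8.5,"turn":0,"grip":5.4},
    {"tx":-0.1,"ty":-0.8,"tz":9.5,"turn":0,"grip":5.4},
    {"tx":-0.1,"ty":-0.8,"tz":10.2,"turn":0,"grip":5.4},
    {"tx":-0.1,"ty":-0.8,"tz":10.7,"turn":0,"grip":5.4},
    {"tx":-0.1,"ty":-0.8,"tz":11,"turn":0,"grip":5.4},
    {"tx":-0.1,"ty":-0.8,"tz":11.3,"turn":0,"grip":5.4},
  ],
)

```text
clock: 26.75
position: [0.4445, 0.3392, -0.0032]
eef_rot: [-0.0, 1.0, -0.01, 0.001]
contact_force: [-1.3, -0.2, -6.8]
gripper_width: 0.0586
gripper_force: 77.3
```

>>> step_arm(
  moves=[
    {"tx":0,"ty":0,"tz":0.1,"turn":0,"grip":5.4},
    {"tx":0,"ty":0,"tz":0.2,"turn":0,"grip":5.4},
    {"tx":0,"ty":0,"tz":0.3,"turn":0,"grip":5.4},
    {"tx":0,"ty":0,"tz":0.4,"turn":0,"grip":5.4},
    {"tx":0,"ty":0,"tz":0.5,"turn":0,"grip":5.4},
  ],
)

```text
clock: 27.25
position: [0.4439, 0.3388, -0.0087]
eef_rot: [-0.0, 1.0, -0.01, 0.0]
contact_force: [-0.6, -0.4, -5.4]
gripper_width: 0.0583
gripper_force: 77.3
```

>>> step_arm(
  moves=[
    {"tx":0,"ty":0,"tz":0.1,"turn":0,"grip":5.4},
    {"tx":0,"ty":0,"tz":0.15,"turn":0,"grip":5.4},
  ],
)

```text
clock: 27.45
position: [0.4438, 0.3386, -0.0104]
eef_rot: [0.0, 1.0, -0.01, -0.0]
contact_force: [-0.0, 0.6, -6.0]
gripper_width: 0.0583
gripper_force: 77.3
```

>>> step_arm(
  moves=[
    {"tx":0,"ty":0,"tz":0.05,"turn":0,"grip":5.4},
    {"tx":0,"ty":0,"tz":0.1,"turn":0,"grip":5.4},
    {"tx":0,"ty":0,"tz":0.15,"turn":0,"grip":5.4},
  ],
)

```text
clock: 27.75
position: [0.4439, 0.3387, -0.0118]
eef_rot: [-0.0, 1.0, -0.01, 0.0]
contact_force: [-0.3, -0.3, -6.4]
gripper_width: 0.0586
gripper_force: 77.3
```

>>> step_arm(
  moves=[
    {"tx":0,"ty":0,"tz":0.05,"turn":0,"grip":5.4},
    {"tx":0,"ty":0,"tz":0.1,"turn":0,"grip":5.4},
  ],
)

```text
clock: 27.95
position: [0.4439, 0.3387, -0.0122]
eef_rot: [0.0, 1.0, -0.01, -0.0]
contact_force: [-2.7, -2.0, 1.8]
gripper_width: 0.0584
gripper_force: 78.4
```

The drive touched the floor at the predicted height, with the force rising from -6 to +2 N. Releasing now.

>>> step_arm(
  moves=[
    {"tx":0,"ty":0,"tz":0,"turn":0,"grip":5.8},
    {"tx":0,"ty":0,"tz":0,"turn":0,"grip":6.2},
    {"tx":0,"ty":0,"tz":0,"turn":0,"grip":7},
    {"tx":0,"ty":0,"tz":0,"turn":0,"grip":8},
    {"tx":0,"ty":0,"tz":0,"turn":0,"grip":8.5},
    {"tx":0,"ty":0,"tz":0,"turn":0,"grip":8.5},
    {"tx":0,"ty":0,"tz":0,"turn":0,"grip":8.5},
  ],
  force=20,
)

```text
clock: 28.65
position: [0.4439, 0.3387, -0.0127]
eef_rot: [-0.0, 1.0, -0.01, 0.0]
contact_force: [-0.6, -0.2, 0.4]
gripper_width: 0.0848
gripper_force: 0.0
```

>>> step_arm(
  moves=[
    {"tx":0,"ty":0,"tz":-1,"turn":0,"grip":8.5},
    {"tx":0,"ty":0,"tz":-3,"turn":0,"grip":8.5},
    {"tx":0,"ty":0,"tz":-6,"turn":0,"grip":8.5},
    {"tx":0,"ty":0,"tz":-10,"turn":0,"grip":8.5},
    {"tx":0,"ty":0,"tz":-14,"turn":0,"grip":8.5},
    {"tx":0,"ty":0,"tz":-18,"turn":0,"grip":8.5},
    {"tx":0,"ty":0,"tz":-20,"turn":0,"grip":8.5},
    {"tx":0,"ty":0,"tz":-20,"turn":0,"grip":8.5},
  ],
)

```text
clock: 29.45
position: [0.4465, 0.3405, 0.1929]
eef_rot: [-0.003, 1.0, -0.01, 0.004]
contact_force: [0.7, -0.0, 0.4]
gripper_width: 0.0852
gripper_force: 0.0
```

Run:
```python
from h import *
s,p,R,psi=st(); print(p,s["contact_force"],s["gripper_width"],s["clock"])
b=snapshot("side"); a=snapshot("wrist"); save("end_side",b); save("end_w",a)
for n in "LM": sidepost(n,b)
c=get_calibration("wrist"); print(proj(c,[(.442,.3387,.061)]))
o=np.zeros((480,640+160,3),np.uint8); o[:300,:400]=cv2.resize(a[:,:,::-1],(400,300)); o[:300,400:]=cv2.resize(b[:,:,::-1],(400,300)); 
cv2.imwrite("pics/end.png",o[:300])
g=cv2.cvtColor(a,cv2.COLOR_RGB2HSV); m=((g[...,1]<40)&(g[...,2]>190)).astype(np.uint8)
n,l,stt,ce=cv2.connectedComponentsWithStats(m)
for i in range(1,n):
    if stt[i,4]>300: print(stt[i],ce[i].round(0),onz(c,ce[i:i+1],.05)[0].round(4))
```

```text
[0.44648864 0.34052518 0.19289059] [ 0.6727424  -0.0365532   0.39407459] 0.08519259250846865 29.45
L [(np.int64(-45), 68), (np.int64(-50), 69), (np.int64(90), 72), (np.int64(95), 72), (np.int64(145), 72), (np.int64(150), 73)]
M [(np.int64(45), 99), (np.int64(50), 99), (np.int64(55), 99), (np.int64(40), 99), (np.int64(59), 99), (np.int64(35), 99)]
[[312.78234697 221.07425428]]
[624   2  16  76 847] [632.  39.] [0.5888 0.0739 0.05  ]
[ 575   58   65   49 1956] [601.  85.] [0.5507 0.0983 0.05  ]
[  178   132   217   152 24207] [273. 200.] [0.4587 0.3722 0.05  ]
```

Run:
```python
from h import *
D['R']=((.442,.3387),0); post('R')
a=cv2.imread("pics/end_w.png"); g=cv2.cvtColor(a,cv2.COLOR_BGR2GRAY); c=get_calibration("wrist")
m=(g>200).astype(np.uint8); n,l,stt,ce=cv2.connectedComponentsWithStats(m)
for i in range(1,n):
    if stt[i,4]>400: print(stt[i],ce[i].round(0),onz(c,ce[i:i+1],.055)[0].round(4))
print(proj(c,[(.442+dx,.3387+dy,.048) for dx in(-.03,.03) for dy in(-.03,.03)]).round(0).tolist())
cx=proj(c,[(.442,.3387,.061)])[0].round().astype(int); print(cx); print(np.array2string(g[cx[1]-50:cx[1]+55:7,cx[0]-55:cx[0]+56:7],max_line_width=200))
# rack drives vs. before: top view, grey squares
im=snapshot("top"); hsv=cv2.cvtColor(im,cv2.COLOR_RGB2HSV); c=get_calibration("top")
d=((hsv[...,1]<60)&(hsv[...,2]>90)).astype(np.uint8); k=np.zeros_like(d);k[180:240,290:445]=1
n,l,stt,ce=cv2.connectedComponentsWithStats(d*k)
for i in range(1,n):
    if stt[i,4]>150: print("rack drive",stt[i],ce[i].round(1),onz(c,ce[i:i+1],.05).round(4))
```

```text
R dark angles [(111, 82), (108, 83), (105, 86), (114, 89), (102, 99), (117, 104), (119, 115), (99, 116)]
hub px [313. 222.] tcp px [313. 272.] p [0.4439 0.3387 0.1878] psi -1.2
[ 571    0   69  109 5460] [602.  54.] [0.5732 0.1044 0.055 ]
[  179   132   185   121 15442] [259. 184.] [0.4721 0.3811 0.055 ]
[ 543  159   63   79 2637] [577. 199.] [0.4556 0.1107 0.055 ]
[[347.0, 250.0], [278.0, 251.0], [347.0, 181.0], [275.0, 183.0]]
[312 220]
[[213 214 216 210 211 210 205 208 207 203 204 201 199 198 199 196]
 [214 212 211 210 214 209 205 204 205 204 203 201 199 197 197 193]
 [211 210 211 178 157 162 164 170 172 182 191 190 195 127  96 192]
 [212 210 209 208 120 255 255 224 199 166 241 254 116 199 100 191]
 [207 209 207 203 255 251 243 248 248 245 247 155 254 221  97 194]
 [206 206 204 198 255 248 248 247 247 243 245 247 165 217  97  96]
 [211 203 209 200 227 246 248 243 186 247 233 224 227 126  95  94]
 [204 205 204 196 237 246 246 177  55 123 145 139 152 126  94  90]
 [199 200 203 196 237 197 180 142  52 123 145 144 148 123  96 100]
 [201 203 206 193 255  67  12 139 142 139 143 144 142 113 100 136]
 [199 199 201 196 255 200  80 155 142 143 151 146 168 151 161 190]
 [199 193 198 197 149 249 235 245 248 246 223 254 120 179 191 190]
 [197 194 194 195 194 191 192 190 192 190 188 187 188 189 187 186]
 [194 197 195 194 193 194 192 195 191 190 190 188 188 189 187 189]
 [191 198 193 192 197 196 192 194 192 190 193 184 187 185 188 186]]
rack drive [351 194  32  32 759] [366.1 209.4] [[ 0.6075 -0.0645  0.05  ]]
rack drive [298 202  32  31 754] [313.5 217.6] [[0.5927 0.0483 0.05  ]]
```

The drive stands square in the tray at the expected spot, with its post at about 111° (the starting 122° less the 8° I turned the tool while carrying it). The other two are unmoved in their pockets.

```bash
python3 -c "
from workcell import *
print(job_done())"
```

```text
the job is handed in; nothing more can be done
None
```

Job handed in with no verdict returned: the left and middle wheels spun free past half a turn (about 207° and 228°), so the right drive was taken as the binding one by elimination (never pushed itself), and it now stands upright and released in the repair tray.

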